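# Clear the stack and the packed tray into the matching cradles

### The job

Put the saw's setup pieces away: take the stack apart and lift the long stop block out of its tightly packed tray, leaving the two packing sticks in the tray where they are. Lay each of the four pieces the way up it is now in the cradle that fits its length, flat on the bed between the two end cleats and centred across the bed, and let go of everything.

Things in the scene. Friction and masses are not known exactly. Their poses are not given: they have to be found in the camera images.
- spacer_c (a point): Spacer: short thick plain beech block, 60 (x) x 97 (y) x 46 (z) mm, on top of the stack. Point: its centre, 23 mm above its underside. y runs along its length, x across it (grip it across x), z up. About 0.17 kg.
- cork_block_c (a point): Sanding block: dark brown block with an orange abrasive edge round its foot, 67 (x) x 122 (y) x 32 (z) mm, in the middle of the stack, under the spacer. Point: its centre, 16 mm above its underside. y along its length, x across it (grip it across x), z up. About 0.11 kg.
- board_c (a point): Board: flat reddish wooden board, 68 (x) x 152 (y) x 20 (z) mm, lying on the saw table at the bottom of the stack. Point: its centre, 10 mm above its underside. y along its length, x across it (grip it across x), z up. About 0.13 kg.
- stop_block_c (a point): Stop block: long narrow wooden block, 45 (x) x 175 (y) x 40 (z) mm, packed in the middle of a shallow tray: a loose stick touches each long side, the tray's end walls touch its ends. It stands 26 mm proud of sticks and walls: grip it there across x, lift straight up. Point: its centre, 20 mm above its underside, 24 mm above the saw table in the tray. y along its length, z up. About 0.2 kg.
- stick_l_c (a point): One of the two pale loose packing sticks in the tray, 20 (x) x 174 (y) x 14 (z) mm, its top 18 mm above the saw table, lying along the +x side of the stop block. Point: its centre. It stays in the tray.
- stick_r_c (a point): The other packing stick, of the same size, along the -x side of the stop block. Point: its centre. It stays in the tray. The tray is fixed, 103 x 193 mm outside, floor 4 mm thick, walls 8 mm thick and 18 mm high over the saw table.
- cradle_97_bed (a point): The shortest of four cradles fixed to the saw table, for the 97 mm long spacer. Bed 36 mm wide (x), 6 mm high; a dark cleat at each end (64 mm wide, 8 thick, 18 high over the table); 111 mm free between the cleats, 127 over all. Long sides open: fingers pass beside the bed. Point: middle of the bed's top, 6 mm above the table. y from cleat to cleat, z up.
- cradle_122_bed (a point): The second shortest of four cradles fixed to the saw table, for the 122 mm long sanding block. Bed 36 mm wide (x), 6 mm high; a dark cleat at each end (64 mm wide, 8 thick, 18 high over the table); 136 mm free between the cleats, 152 over all. Long sides open: fingers pass beside the bed. Point: middle of the bed's top, 6 mm above the table. y from cleat to cleat, z up.
- cradle_152_bed (a point): The second longest of four cradles fixed to the saw table, for the 152 mm long board. Bed 36 mm wide (x), 6 mm high; a dark cleat at each end (64 mm wide, 8 thick, 18 high over the table); 166 mm free between the cleats, 182 over all. Long sides open: fingers pass beside the bed. Point: middle of the bed's top, 6 mm above the table. y from cleat to cleat, z up.
- cradle_175_bed (a point): The longest of four cradles fixed to the saw table, for the 175 mm long stop block. Bed 36 mm wide (x), 6 mm high; a dark cleat at each end (64 mm wide, 8 thick, 18 high over the table); 189 mm free between the cleats, 205 over all. Long sides open: fingers pass beside the bed. Point: middle of the bed's top, 6 mm above the table. y from cleat to cleat, z up.

How it is judged:
By the outcome, as a careful person would: the job done as asked, in the order asked, and still so for the second after the job is handed in, with the robot touching nothing.
It also fails if it takes over 115 s, if anything falls off the work surface, if the arm or the gripper's body presses on something with over 40 N, if the wrist force passes 120 N, or if a joint passes its speed limit or range.

### The arm

A 7-joint arm with a two-finger parallel gripper is mounted at the origin on the work surface; the furniture and walls round the work are solid. World frame = base frame: x ahead of the robot, y to its left, z up, the work surface at z = 0. Lengths are in m, angles in rad, forces in N, time in s.
With the tool pointing down it reaches from about 0.425 to 0.925 m from the base axis. Payload 6.8 kg.
Tool frame: the origin (TCP) lies on the centre line of the jaws, within the pads' length; the fingertips stand 25 mm ahead of it and the grasp point (between the pads) lies 6 mm ahead of it; z points along the fingers, y is the direction in which the jaws open and shut (so a half turn about z gives the same grasp; the last joint's range is limited). The gripper opens to 85 mm and grips with 20 to 120 N. Pads are 22 mm wide; open, the fingers measure 114 mm over their backs; the gripper's body (76 mm by 85 mm) begins 54 mm behind the grasp point. The pads swing forward as they close: fully open they stand 13 mm farther back than shut.
Start: joints at [1.088, 0.477, 0.022, 1.555, -0.011, 1.109, -0.083], TCP at [0.247, -0.628, 0.256] pointing down, gripper open.
Joint ranges: [-2.96, 2.96], [-0.34, 2.1], [-1.41, 1.46], [0.24, 2.44], [-1.37, 4.51], [0.17, 1.92], [-2.96, 2.96]. Speed limits (rad/s): [2.39, 2.39, 3.14, 3.14, 3.14, 3.14, 3.14].

### API

Orientations are given as a unit quaternion [w, x, y, z].
In Python, from station import status, cams, order, models gives the robot as it stands.
- The arm moves only by the tool move_arm, never from a script. Its argument "steps" is one flat list of numbers, 7 for each row, row after row: the gripper's target within -1 to 1 (fully open at 1, half-way at 0, shut at -1), then the shift along the world's x, y, z in cm, then the turn, a rotation vector about the world's x, y, z in degrees. A call has 1 to 8 rows; each row shifts and turns the commanded pose from where the row before left it; what a row does not reach is not made up. A row lasts 1/10 s, in which the tool goes at most 50 mm and 8.59 degrees, less where a joint would pass 70% of its speed; a pose out of reach is approached as far as the arm can. A call with a gripper value outside its range is refused whole. The fingers move at their own pace and stop on an object; "newtons" is the grip in N (left out, the last holds). Time passes only in rows, so rows that do not move let the fingers close. It gives the time, the measured TCP pose, the force and the opening at its end, in the units of the state.
- status.get_obs(): the state, without advancing time (a new reading comes with each control period).
- cams.read_camera(name): name is "scene" or "top" or "wrist"; returns a dict with "pixels" (384x512x3 uint8, red, green, blue), "mtx" (3x3 intrinsics, pixels), "dist_coeffs" ([k1, k2, p1, p2, k3] as OpenCV has them; the pictures are not rectified), "T" (4x4, takes a point from camera to world coordinates); the wrist camera has in their place "T_tool_cam" (4x4, takes a point from camera to tool coordinates, whose origin is the TCP and whose axes are the flange's). Camera axes: x right, y down, z forward; pixel columns grow to the right and rows downward; lengths in m; the calibration is good to about 2 mm. A picture is of the moment at which its call begins: read the wrist's pose just before it. There is no depth.
- order.hand_in(): hands the job in, once; it reports no verdict.
Trained networks look in the newest picture that a camera, given by its name, has taken for a name from the list of things; names that differ only in an ending like _2 or _b are one class to them, and where a whole thing is asked for, a point or a joint stands for the part that bears it (a point fixed in the world has none). Each returns a list of dicts, best first, with "score" (0 to 1); they miss things now and then, are a little off and sometimes report something else, mostly with a low value. They report only what shows in the picture. A call takes as long as a camera call.
- models.silhouettes(camera, query): "region" (384x512 bool, what is visible of it) and "box" ([centre column, centre row, width, height] in pixels, round what is visible of it).
- models.place_of(camera, query): "position" ([row, column] in pixels: a listed point, or the origin of a listed thing).
The state is a dict: "t": time; "q": joint angles; "joint_vel": joint speeds; "joint_torque": joint torques, N m; "eef_pos": TCP position; "tool_rot": TCP orientation; "contact_force": force on the tool from outside, world axes, zero at the start; "torque": the same for the moment, N m; "gripper_width": opening from 0.0 (shut) to 1.0 (fully open).
Only numpy, scipy, OpenCV 4.12 (cv2) and the standard library are available. Lean on these libraries where they do the work, as an engineer would, in place of code of your own. Each camera call takes 0.05 s, during which the arm holds its last target.

## Working session

There is one attempt and no reset: what is moved stays moved. The work goes in short steps, Python scripts to look and compute and a tool call to move; the robot and the scene stay as the last step left them, time stands still between calls to the robot, and variables do not carry over. Pictures are saved under pics/ and viewed, and the job is handed in when it is done.

Besides the shell and the picture viewer there is one more tool, called as name(argument=value, ...), one argument or row to a line, values as JSON. move_arm: Moves the arm, as the interface text tells. Its arguments: {"type":"object","properties":{"steps":{"type":"array"},"newtons":{"type":"number"}},"required":["steps"]}

```bash
ls; mkdir -p pics; python3 - <<'E'
from station import status, cams
import cv2,numpy as np
o=status.get_obs();print({k:np.round(v,3).tolist() for k,v in o.items()})
for n in ["scene","top","wrist"]:
    c=cams.read_camera(n); cv2.imwrite(f"pics/{n}0.png",cv2.cvtColor(c["pixels"],cv2.COLOR_RGB2BGR))
    for k in c:
        if k!="pixels": print(n,k,np.round(c[k],4).tolist())
E
```

```text
pics
{'t': 0.0, 'q': [1.088, 0.478, 0.022, 1.556, -0.011, 1.109, -0.083], 'joint_vel': [0.001, -0.0, -0.001, -0.001, -0.001, -0.001, -0.001], 'joint_torque': [-0.002, -59.644, 1.608, -28.119, 0.013, 0.009, 0.0], 'eef_pos': [0.247, -0.628, 0.255], 'tool_rot': [-0.001, 0.982, 0.186, -0.0], 'contact_force': [0.192, 0.154, -0.155], 'torque': [0.025, -0.019, -0.025], 'gripper_width': 1.005}
scene mtx [[363.3353, 0.0, 256.1623], [0.0, 363.3353, 193.7359], [0.0, 0.0, 1.0]]
scene dist_coeffs [-0.0419, 0.0, 0.0, 0.0, 0.0]
scene T [[-0.801, -0.4871, 0.3482, 0.1264], [-0.5986, 0.6414, -0.4798, 0.3906], [0.0104, -0.5927, -0.8053, 0.8474], [0.0, 0.0, 0.0, 1.0]]
top mtx [[405.8562, 0.0, 254.4323], [0.0, 405.8562, 196.7123], [0.0, 0.0, 1.0]]
top dist_coeffs [-0.1179, 0.0, 0.0, 0.0, 0.0]
top T [[-0.0091, -0.9847, 0.1738, 0.2919], [-0.9996, 0.0135, 0.0239, -0.094], [-0.0259, -0.1735, -0.9845, 1.0422], [0.0, 0.0, 0.0, 1.0]]
wrist mtx [[268.7897, 0.0, 255.2054], [0.0, 268.7897, 193.0843], [0.0, 0.0, 1.0]]
wrist dist_coeffs [-0.0565, 0.0, 0.0, 0.0, 0.0]
wrist T_tool_cam [[-0.0007, -0.9571, -0.2896, 0.0747], [1.0, -0.0007, 0.0, 0.0004], [-0.0002, -0.2896, 0.9571, -0.1169], [0.0, 0.0, 0.0, 1.0]]
```

View pics/scene0.png

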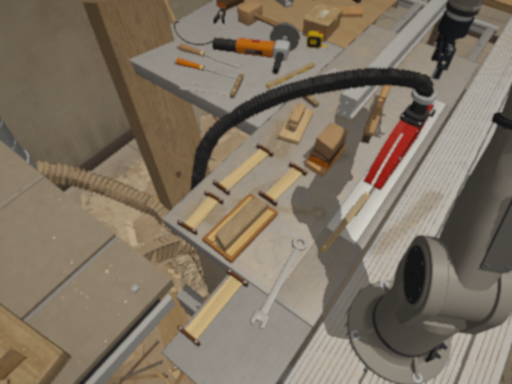

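View pics/top0.png

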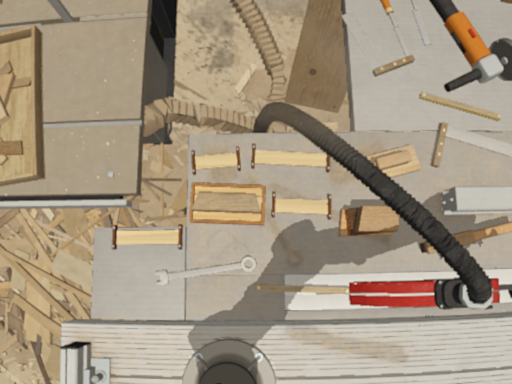

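View pics/wrist0.png

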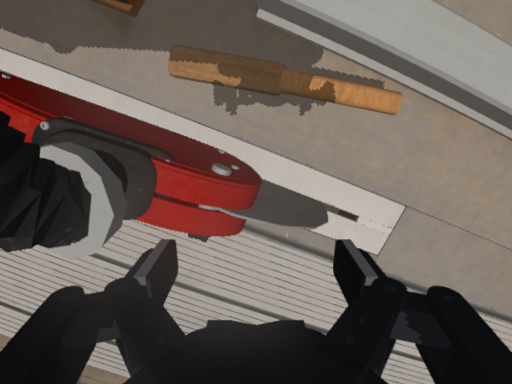

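```bash
cat > h.py <<'E'
from station import status, cams, models
import cv2,numpy as np
from scipy.spatial.transform import Rotation as R
def T_of(n,c):
    if n!="wrist": return np.array(c["T"])
    o=status.get_obs(); 
    return toolT(o)@np.array(c["T_tool_cam"])
def toolT(o):
    T=np.eye(4); q=np.array(o["tool_rot"]); T[:3,:3]=R.from_quat(q[[1,2,3,0]]).as_matrix(); T[:3,3]=o["eef_pos"]; return T
def ray(c,T,uv):
    p=cv2.undistortPoints(np.array(uv,float).reshape(-1,1,2),np.array(c["mtx"]),np.array(c["dist_coeffs"])).reshape(-1,2)
    d=np.c_[p,np.ones(len(p))]@T[:3,:3].T
    return T[:3,3],d
def onz(c,T,uv,z):
    o,d=ray(c,T,uv); return o+d*((z-o[2])/d[:,2])[:,None]
def proj(c,T,P):
    Ti=np.linalg.inv(T); r=cv2.Rodrigues(Ti[:3,:3])[0]
    return cv2.projectPoints(np.array(P,float).reshape(-1,1,3),r,Ti[:3,3],np.array(c["mtx"]),np.array(c["dist_coeffs"]))[0].reshape(-1,2)
def tri(o1,d1,o2,d2):
    A=np.c_[d1,-d2]; s=np.linalg.lstsq(A,o2-o1,rcond=None)[0]
    a=o1+s[0]*d1;b=o2+s[1]*d2
    return (a+b)/2,np.linalg.norm(a-b)
N=["spacer_c","cork_block_c","board_c","stop_block_c","stick_l_c","stick_r_c","cradle_97_bed","cradle_122_bed","cradle_152_bed","cradle_175_bed"]
def save(n,img): cv2.imwrite(f"pics/{n}.png",cv2.cvtColor(img,cv2.COLOR_RGB2BGR))
E
python3 - <<'E'
from h import *
C={n:cams.read_camera(n) for n in ["scene","top"]}
for q in N:
    r={}
    for n in C:
        l=models.place_of(n,q)
        r[n]=[(np.round(a["position"],1).tolist(),round(a["score"],2)) for a in l[:2]]
    s=""
    if r["scene"] and r["top"]:
        O=[ray(C[n],C[n]["T"],[r[n][0][0][::-1]]) for n in C]
        p,e=tri(O[0][0],O[0][1][0],O[1][0],O[1][1][0]); s=(np.round(p,4),round(e,4))
    print(q,r,s)
E
```

```text
spacer_c {'scene': [([139.2, 331.4], 0.88)], 'top': [([219.1, 378.9], 0.87)]} (array([ 0.404 , -0.3706,  0.0715]), np.float64(0.0006))
cork_block_c {'scene': [([145.4, 328.2], 0.87)], 'top': [([218.9, 372.6], 0.59)]} (array([ 0.4063, -0.3608,  0.0518]), np.float64(0.0021))
board_c {'scene': [([154.6, 326.2], 0.57)], 'top': [([220.7, 368.7], 0.54)]} (array([ 0.4064, -0.3617,  0.0099]), np.float64(0.0028))
stop_block_c {'scene': [([223.1, 240.2], 0.98)], 'top': [([202.8, 225.5], 0.71), ([158.1, 289.2], 0.48)]} (array([0.4568, 0.0045, 0.0267]), np.float64(0.0006))
stick_l_c {'scene': [([219.2, 233.8], 0.79), ([170.2, 249.5], 0.18)], 'top': [([191.1, 229.0], 0.89)]} (array([ 0.4887, -0.0035,  0.0068]), np.float64(0.0039))
stick_r_c {'scene': [([231.3, 250.7], 0.56), ([224.7, 240.1], 0.38)], 'top': [([215.8, 227.5], 0.81)]} (array([0.4252, 0.0006, 0.0115]), np.float64(0.0001))
cradle_97_bed {'scene': [([211.6, 200.9], 0.66), ([306.1, 212.6], 0.5)], 'top': [([159.9, 216.6], 0.89)]} (array([0.5758, 0.0307, 0.0048]), np.float64(0.0005))
cradle_122_bed {'scene': [([167.0, 245.5], 0.65), ([184.5, 282.2], 0.6)], 'top': [([209.8, 300.6], 0.58), ([216.8, 379.4], 0.42)]} (array([ 0.4778, -0.1458,  0.0921]), np.float64(0.1221))
cradle_152_bed {'scene': [([305.6, 213.0], 0.72)], 'top': [([238.2, 149.5], 0.87)]} (array([ 0.3743,  0.2086, -0.0037]), np.float64(0.0087))
cradle_175_bed {'scene': [([171.6, 249.4], 0.85)], 'top': [([160.1, 288.3], 0.71)]} (array([ 0.5633, -0.1617,  0.0077]), np.float64(0.0162))
```

```bash
python3 - <<'E'
from h import *
C={n:cams.read_camera(n) for n in ["scene","top"]}
o=status.get_obs()
for n in C: print(n,proj(C[n],np.array(C[n]["T"]),[o["eef_pos"]]))
top=np.array([(480,290),(455,255),(430,225),(400,190),(370,165),(340,140),(310,117),(285,108),(265,120)],float)
sc=np.array([(425,100),(428,88),(415,80),(390,74),(350,78),(310,87),(270,98),(235,115),(210,140),(200,165),(198,180)],float)
from scipy.interpolate import interp1d
t=np.linspace(0,1,300)
d=np.r_[0,np.cumsum(np.linalg.norm(np.diff(sc,axis=0),axis=1))];S=interp1d(d/d[-1],sc,axis=0)(t)
os_,ds=ray(C["scene"],np.array(C["scene"]["T"]),S)
ot,dt=ray(C["top"],np.array(C["top"]["T"]),top)
for u,dd in zip(top,dt):
    r=[tri(ot,dd,os_,k) for k in ds]
    e=np.array([x[1] for x in r]);i=e.argmin();print(u,np.round(S[i]),np.round(r[i][0],3),round(e[i],4), "z range",np.round([x[0][2] for x in r if x[1]<.012],2)[[0,-1]] if (e<.012).any() else "")
# cradles/ table z=0 rough
E
```

```text
scene [[436.21593325  65.21056908]]
top [[532.40585593 283.54341257]]
[480. 290.] [424.  86.] [ 0.24  -0.512  0.258] 0.0008 z range [0.19 0.27]
[455. 255.] [394.  75.] [ 0.309 -0.447  0.297] 0.0007 z range [0.3 0.3]
[430. 225.] [366.  76.] [ 0.366 -0.405  0.291] 0.0002 z range [0.3  0.29]
[400. 190.] [331.  82.] [ 0.439 -0.361  0.265] 0.0006 z range [0.27 0.26]
[370. 165.] [301.  89.] [ 0.494 -0.309  0.248] 0.0005 z range [0.26 0.24]
[340. 140.] [270.  98.] [ 0.555 -0.255  0.225] 0.0002 z range [0.24 0.21]
[310. 117.] [236. 115.] [ 0.63  -0.201  0.164] 0.0008 z range [0.18 0.13]
[285. 108.] [199. 169.] [ 0.778 -0.162 -0.141] 0.0002 z range [ 0.11 -0.23]
[265. 120.] [198. 178.] [ 0.718 -0.1   -0.082] 0.0001 z range [ 0.2 -0.1]
```

move_arm(
  steps=[1, 0, 0, 4, 0, 0, 0, 1, 0, 0, 4, 0, 0, 0, 1, 0, 0, 4, 0, 0, 0, 1, 0, 0, 4, 0, 0, 0, 1, 0, 0, 4, 0, 0, 0],
)

```text
t: 1.85
eef_pos: [0.247, -0.6279, 0.4582]
tool_rot: [0.0, 0.982, 0.186, 0.0]
contact_force: [0.1, -0.5, -0.4]
gripper_width: 0.998
```

```bash
python3 - <<'E'
from h import *
for n in ["scene","top"]:
    c=cams.read_camera(n)["pixels"]
    if n=="top": c=cv2.resize(c[130:260,90:430],None,fx=2.3,fy=2.3,interpolation=cv2.INTER_CUBIC)
    else: c=cv2.resize(c[50:270,170:440],None,fx=2.6,fy=2.6,interpolation=cv2.INTER_CUBIC)
    save(n+"1",c)
E
```

```text
(no output)
```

View pics/top1.png

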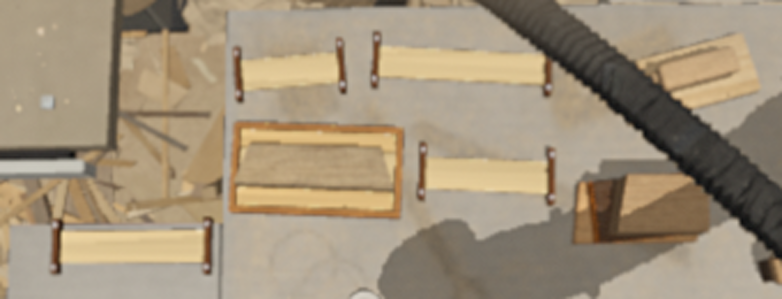

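View pics/scene1.png

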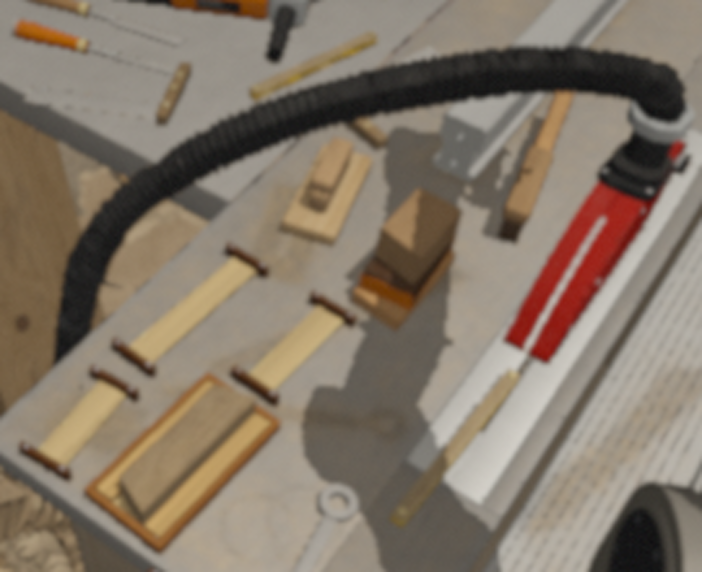

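move_arm(
  steps=[1, 1.2, 4, 0, 0, 0, 8, 1, 1.2, 4, 0, 0, 0, 8, 1, 1.2, 4, 0, 0, 0, 8, 1, 1.2, 4, 0, 0, 0, 8, 1, 1.2, 4, 0, 0, 0, 8, 1, 1.2, 4, 0, 0, 0, 8, 1, 1.2, 4, 0, 0, 0, 8, 1, 1.2, 4, 0, 0, 0, 8],
)

```text
t: 2.75
eef_pos: [0.3432, -0.3064, 0.4561]
tool_rot: [0.0, 0.733, 0.681, -0.0]
contact_force: [0.5, 0.0, 0.4]
gripper_width: 0.997
```

move_arm(
  steps=[1, 2, 4, 0, 0, 0, 4.6, 1, 2, 4, 0, 0, 0, 0, 1, 2, 4, 0, 0, 0, 0, 1, 2, 4, 0, 0, 0, 0, 1, 0, 0, -3, 0, 0, 0, 1, 0, 0, -3, 0, 0, 0, 1, 0, 0, 0, 0, 0, 0],
)

```text
t: 3.45
eef_pos: [0.421, -0.1476, 0.3927]
tool_rot: [-0.003, 0.706, 0.708, -0.002]
contact_force: [0.3, -0.5, 0.1]
gripper_width: 1.0
```

```bash
python3 - <<'E'
from h import *
o=status.get_obs();c=cams.read_camera("wrist");save("w1",c["pixels"])
print(o["q"],o["eef_pos"],o["tool_rot"])
for q in N:
    print(q,[(np.round(a["position"],1).tolist(),round(a["score"],2)) for a in models.place_of("wrist",q)[:2]])
E
```

```text
[ 0.68197263  0.01049696 -0.48106831  1.84894684  0.00436576  1.29022501
  0.20169476] [ 0.42101821 -0.14756348  0.39271934] [-0.00305416  0.70639231  0.70781209 -0.00161954]
spacer_c [([271.5, 249.7], 0.93)]
cork_block_c []
board_c []
stop_block_c [([67.1, 279.0], 0.75)]
stick_l_c [([66.9, 296.0], 0.84)]
stick_r_c [([65.9, 259.3], 0.81)]
cradle_97_bed [([49.8, 342.0], 0.62)]
cradle_122_bed [([174.1, 272.1], 0.69)]
cradle_152_bed []
cradle_175_bed [([162.1, 338.8], 0.6)]
```

View pics/w1.png

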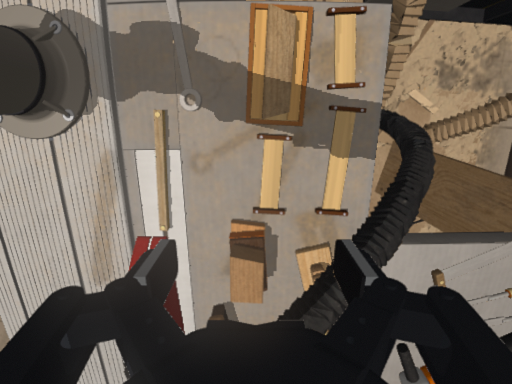

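```bash
python3 - <<'E'
from h import *
im=cv2.cvtColor(cv2.imread("pics/w1.png"),cv2.COLOR_BGR2RGB)
save("w1a",cv2.resize(im[0:130,235:375],None,fx=4.5,fy=4.5,interpolation=cv2.INTER_CUBIC))
save("w1b",cv2.resize(im[95:225,225:375],None,fx=4.5,fy=4.5,interpolation=cv2.INTER_CUBIC))
save("w1c",cv2.resize(im[210:310,205:345],None,fx=5,fy=5,interpolation=cv2.INTER_CUBIC))
E
```

```text
(no output)
```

View pics/w1a.png

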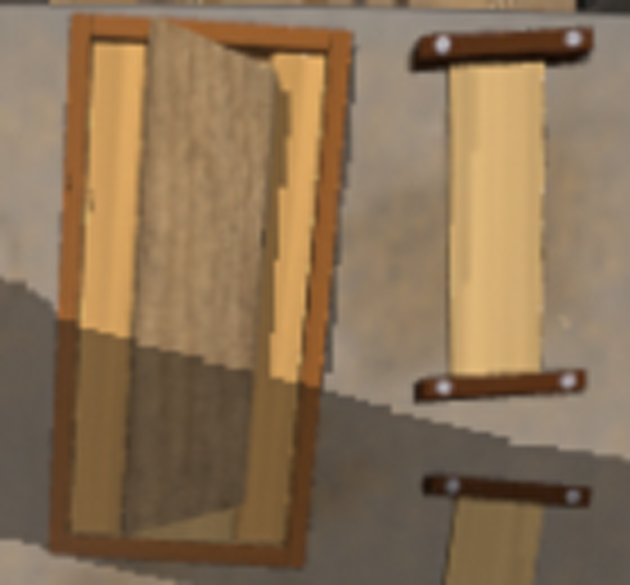

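View pics/w1b.png

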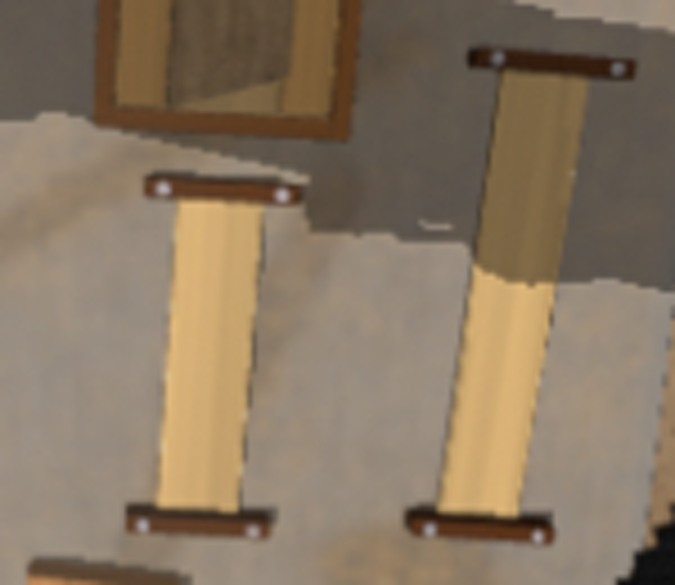

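View pics/w1c.png

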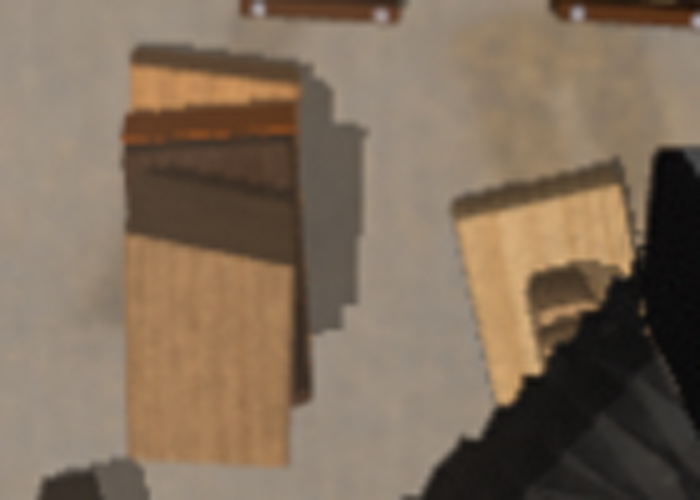

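move_arm(
  steps=[1, -0.5, -1, -4, -7, 0, 0, 1, -0.5, -1, -4, -7, 0, 0, 1, -0.6, -1, -3, -6, 0, 0, 1, 0, 0, 0, 0, 0, 0],
)

```text
t: 4.4
eef_pos: [0.404, -0.1767, 0.2825]
tool_rot: [0.12, 0.694, 0.699, -0.125]
contact_force: [0.1, 0.0, -0.1]
gripper_width: 0.999
```

```bash
python3 - <<'E'
from h import *
o=status.get_obs();c=cams.read_camera("wrist");save("w2",c["pixels"]);
import pickle
print(o["q"],o["eef_pos"],o["tool_rot"]); pickle.dump((o,c),open("w2.pkl","wb"))
for n in ("top","scene"): pickle.dump(cams.read_camera(n),open(n+".pkl","wb"))
for q in N[:3]:
    print(q,[(np.round(a["position"],1).tolist(),round(a["score"],2)) for a in models.place_of("wrist",q)[:2]])
im=c["pixels"]
save("w2c",cv2.resize(im[100:260,160:360],None,fx=4,fy=4,interpolation=cv2.INTER_CUBIC)[:600])
E
```

```text
[ 0.57710245  0.06363854 -0.56188133  2.10120174  0.44898858  1.0349039
 -0.21914459] [ 0.40396794 -0.17671237  0.28247963] [ 0.11973358  0.69421317  0.69856858 -0.12543479]
spacer_c [([231.6, 254.8], 0.79)]
cork_block_c []
board_c []
```

View pics/w2.png

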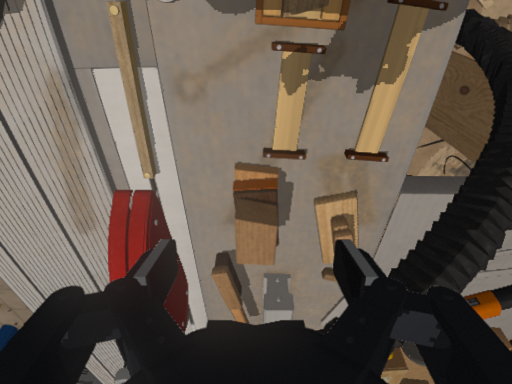

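View pics/w2c.png

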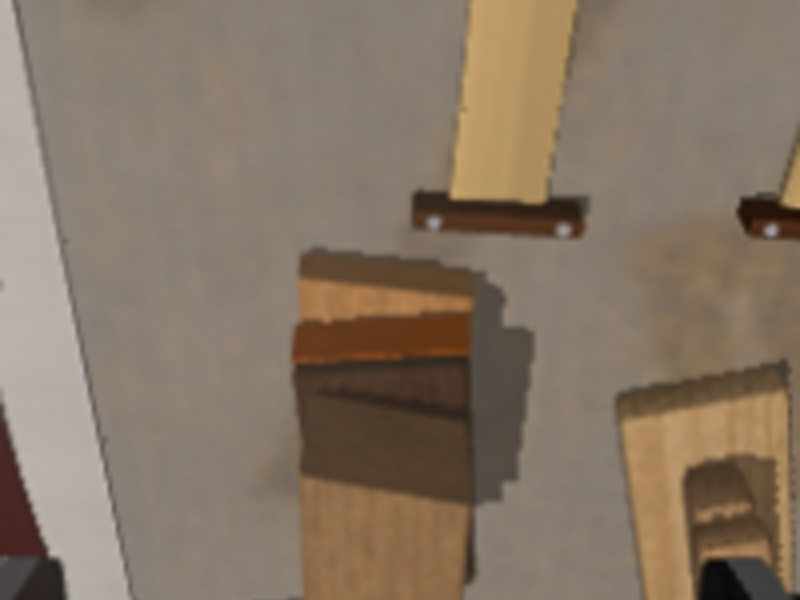

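```bash
python3 - <<'E'
from h import *
im=cv2.cvtColor(cv2.imread("pics/w2.png"),cv2.COLOR_BGR2RGB)
save("w2d",cv2.resize(im[155:280,215:300],None,fx=6,fy=6,interpolation=cv2.INTER_CUBIC)[:750])
im=cv2.cvtColor(cv2.imread("pics/top0.png"),cv2.COLOR_BGR2RGB)
save("t0d",cv2.resize(im[195:245,330:420],None,fx=8,fy=8,interpolation=cv2.INTER_CUBIC)[:750])
E
```

```text
(no output)
```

View pics/w2d.png

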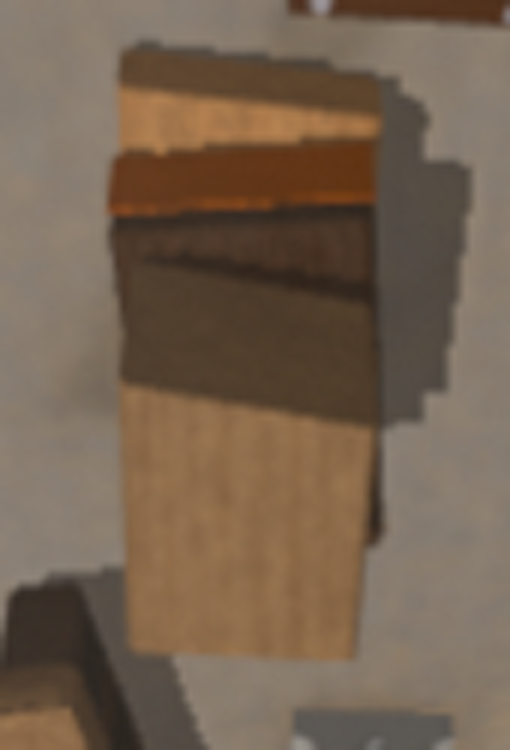

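View pics/t0d.png

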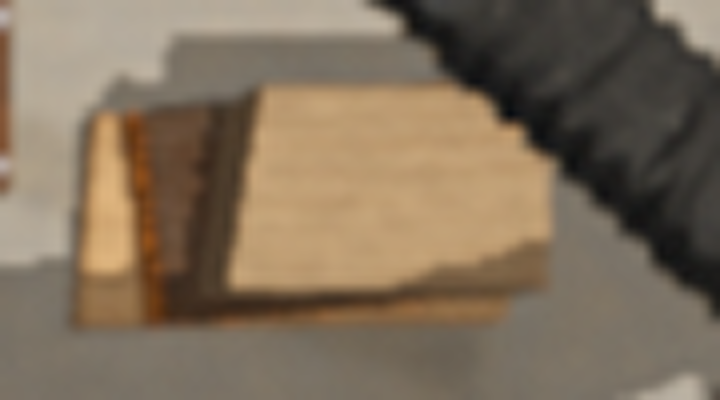

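```bash
cat >> h.py <<'E'
from scipy.optimize import least_squares
def fit(obs,p0):
    # obs: list of (c,T,local pts Nx3 (z world), uv Nx2)
    def f(p):
        cs,sn=np.cos(p[2]),np.sin(p[2]);r=[]
        for c,T,L,uv in obs:
            L=np.array(L,float);W=np.c_[p[0]+cs*L[:,0]-sn*L[:,1],p[1]+sn*L[:,0]+cs*L[:,1],L[:,2]]
            r.append((proj(c,T,W)-np.array(uv,float)).ravel())
        return np.concatenate(r)
    s=least_squares(f,p0); return s.x,f(s.x).reshape(-1,2)
E
python3 - <<'E'
from h import *
import pickle
o,w=pickle.load(open("w2.pkl","rb")); Tw=toolT(o)@np.array(w["T_tool_cam"])
t=pickle.load(open("top.pkl","rb")); Tt=np.array(t["T"])
m=lambda l,off,s:[(off[0]+(a+.5)/s-.5,off[1]+(b+.5)/s-.5) for a,b in l]
A=lambda l:m(l,(215,155),6)
B=lambda l:m(l,(330,195),8)
def show(n,obs):
    p,r=fit(obs,[.405,-.365,0]); print(n,np.round(p[:2],4),round(np.degrees(p[2]),2),np.round(r,1).tolist())
x,y=.03,.0485
sw=(w,Tw,[(-x,y,.098),(x,y,.098),(-x,-y,.098),(x,-y,.098)],A([(120,382),(378,427),(130,652),(353,658)]))
st=(t,Tt,[(-x,y,.098),(x,y,.098),(-x,-y,.098)],B([(228,290),(258,88),(548,290)]))
show("sp w",[sw]);show("sp t",[st]);show("sp",[sw,st])
x,y=.0335,.061
cw=(w,Tw,[(-x,y,.052),(x,y,.052)],A([(112,222),(372,205)]))
ct=(t,Tt,[(-x,y,.052),(x,y,.052)],B([(168,322),(142,112)]))
show("cork w",[cw]);show("cork w z",[(w,Tw,[(-x,y,.02),(x,y,.02)],A([(112,155),(378,140)]))])
show("cork t",[ct])
x,y=.034,.076
bw=(w,Tw,[(-x,y,.02),(x,y,.02),(-x,y,0),(x,y,0)],A([(118,88),(382,115),(122,50),(382,80)]))
show("board w",[bw])
bt=(t,Tt,[(-x,y,.02),(x,y,.02)],B([(78,275),(95,110)]))
show("board t",[bt])
E
```

```text
sp w [ 0.4042 -0.3635] -2.18 [[0.1, 1.5], [1.3, -4.4], [-1.3, 1.9], [-0.4, 2.2]]
sp t [ 0.4026 -0.3646] -4.14 [[0.8, -0.7], [-2.4, -0.8], [1.6, 1.5]]
sp [ 0.4039 -0.3639] -2.55 [[0.1, 1.5], [1.3, -4.1], [-1.6, 2.0], [-0.8, 2.4], [0.8, -0.7], [-3.1, -0.8], [1.6, 0.4]]
cork w [ 0.4085 -0.3587] 5.42 [[-1.3, 0.2], [1.3, -0.1]]
cork w z [ 0.4079 -0.3608] 4.39 [[0.7, -0.1], [-0.7, 0.0]]
cork t [ 0.4062 -0.3621] 4.4 [[0.0, 0.4], [-0.0, -0.4]]
board w [ 0.3961 -0.362 ] -6.69 [[-0.0, 0.2], [0.3, 0.5], [0.2, -0.2], [-0.5, -0.5]]
board t [ 0.4017 -0.3617] -8.76 [[-0.4, 2.9], [0.4, -2.9]]
```

```bash
python3 - <<'E'
from h import *
import pickle
o,w=pickle.load(open("w2.pkl","rb")); Tw=toolT(o)@np.array(w["T_tool_cam"])
t=pickle.load(open("top.pkl","rb")); Tt=np.array(t["T"])
m=lambda l,off,s:[(off[0]+(a+.5)/s-.5,off[1]+(b+.5)/s-.5) for a,b in l]
for nm,c,T,pts in [("w",w,Tw,m([(120,382),(378,427),(353,658),(130,652)],(215,155),6)),("t",t,Tt,m([(228,290),(258,88),(548,290),(440,85)],(330,195),8))]:
    print(nm,np.round(onz(c,T,pts,.098),4).tolist())
print("board top",np.round(onz(w,Tw,m([(118,88),(382,115)],(215,155),6),.02),4).tolist(),np.round(onz(w,Tw,m([(122,50),(382,80)],(215,155),6),.0),4).tolist())
print("board t -x edge z=0",np.round(onz(t,Tt,m([(75,325),(500,322)],(330,195),8),.0),4).tolist())
print("cork foot",np.round(onz(w,Tw,m([(112,155),(378,140)],(215,155),6),.02),4).tolist(),"top",np.round(onz(w,Tw,m([(112,222),(372,205)],(215,155),6),.052),4).tolist())
c=cams.read_camera("scene")["pixels"]
save("s2",cv2.resize(c[110:185,290:360],None,fx=8,fy=8,interpolation=cv2.INTER_CUBIC))
E
```

```text
w [[0.376, -0.3113, 0.098], [0.4347, -0.3245, 0.098], [0.4327, -0.4076, 0.098], [0.3745, -0.406, 0.098]]
t [[0.3745, -0.3121, 0.098], [0.434, -0.3241, 0.098], [0.3728, -0.4071, 0.098], [0.4341, -0.3785, 0.098]]
board top [[0.3712, -0.2823, 0.02], [0.4383, -0.2897, 0.02]] [[0.3708, -0.2829, 0.0], [0.4396, -0.2915, 0.0]]
board t -x edge z=0 [[0.3727, -0.2847, 0.0], [0.3712, -0.4231, 0.0]]
cork foot [[0.3688, -0.3027, 0.02], [0.4377, -0.2973, 0.02]] top [[0.3713, -0.3007, 0.052], [0.4342, -0.2949, 0.052]]
```

View pics/s2.png

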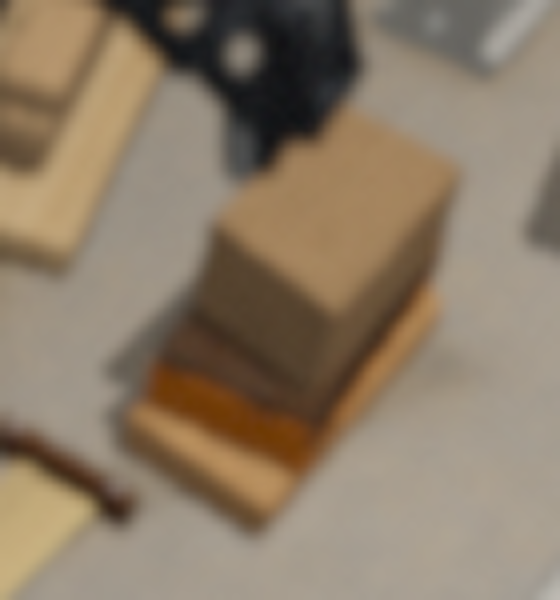

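```bash
python3 - <<'E'
from h import *
import pickle
_,w=pickle.load(open("w2.pkl","rb"))
o={"eef_pos":[ 0.42101821,-0.14756348,0.39271934],"tool_rot":[-0.00305416,0.70639231,0.70781209,-0.00161954]}
Tw=toolT(o)@np.array(w["T_tool_cam"])
m=lambda l,off,s:[(off[0]+(a+.5)/s-.5,off[1]+(b+.5)/s-.5) for a,b in l]
def q(n,l,off,z):
    P=onz(w,Tw,m(l,off,4.5),z)[:,:2]; c=P.mean(0)
    ax=(P[0]+P[1]-P[2]-P[3])/2; 
    print(n,np.round(P,4).tolist(),"c",np.round(c,4),"len",round(np.linalg.norm(ax),4),"w",round(np.linalg.norm(P[1]-P[0]),4),"yaw",round(np.degrees(np.arctan2(-ax[0],ax[1])),2))
q("122",[(177,200),(263,207),(157,508),(240,513)],(225,95),.006)
q("175",[(502,70),(588,77),(440,514),(520,518)],(225,95),.006)
q("97",[(450,65),(543,63),(452,375),(543,373)],(235,0),.006)
q("stop",[(150,20),(275,65),(125,535),(243,505)],(235,0),.044)
q("trayout",[(75,15),(352,32),(52,553),(303,567)],(235,0),.018)
E
```

```text
122 [[0.4355, -0.1208], [0.4709, -0.1236], [0.428, -0.2552], [0.4648, -0.2574]] c [ 0.4498 -0.1892] len 0.1342 w 0.0355 yaw -2.89
175 [[0.5654, -0.0684], [0.6006, -0.0707], [0.5536, -0.2576], [0.5896, -0.2594]] c [ 0.5773 -0.164 ] len 0.1893 w 0.0352 yaw -3.45
97 [[0.5518, 0.0879], [0.5868, 0.0894], [0.5599, -0.022], [0.5959, -0.0207]] c [0.5736 0.0337] len 0.1104 w 0.035 yaw 4.49
stop [[0.4388, 0.0885], [0.4818, 0.0747], [0.4316, -0.0832], [0.4752, -0.0722]] c [0.4568 0.002 ] len 0.1594 w 0.0452 yaw -2.49
trayout [[0.4127, 0.0992], [0.5126, 0.0943], [0.4033, -0.0906], [0.5027, -0.0957]] c [0.4578 0.0018] len 0.1901 w 0.0999 yaw -2.91
```

move_arm(
  steps=[1, 0, 0, -4, -5, 0, 0, 1, 0, 0, -4, -5, 0, 0, 1, 0, 0, -4, -5, 0, 0, 1, 0, 0, -4, 0, 0, 0, 1, 0, 0, -3.5, 0, 0, 0, 1, 0, 0, 0, 0, 0, 0],
)

```text
t: 5.35
eef_pos: [0.4054, -0.1783, 0.0917]
tool_rot: [0.206, 0.675, 0.676, -0.213]
contact_force: [-0.3, 0.4, -0.4]
gripper_width: 1.001
```

```bash
cat >> h.py <<'E'
def st():
    o=status.get_obs();T=toolT(o)
    print("t",round(o["t"],2),"tcp",np.round(T[:3,3],4),"grasp",np.round(T[:3,3]+.006*T[:3,2],4),"z",np.round(T[:3,2],3),"jaw",np.round(T[:3,1],3),"F",np.round(o["contact_force"],1),"w",round(o["gripper_width"],3))
    return o,T
def turn_to(T,tilt,yaw):
    # desired: jaw dir = +-(cos yaw, sin yaw,0); tool x horizontally along +y'; tilt deg body toward +y'
    y=np.radians(yaw);a=np.radians(tilt);jaw=np.array([np.cos(y),np.sin(y),0]);ey=np.array([-np.sin(y),np.cos(y),0])
    if T[:3,1]@jaw<0: jaw=-jaw
    z=-np.sin(a)*ey-np.cos(a)*np.array([0,0,1.]);x=np.cross(jaw,z)
    D=np.c_[x,jaw,z]; return np.degrees(R.from_matrix(D@T[:3,:3].T).as_rotvec()),D
def goto(tilt,yaw,grasp):
    o,T=st();rv,D=turn_to(T,tilt,yaw);tcp=np.array(grasp)-.006*D[:,2]
    print("rotvec",np.round(rv,2),"dcm",np.round((tcp-T[:3,3])*100,2))
E
python3 -c "
from h import *
goto(35,-1.1,[.404,-.359,.078])
o=status.get_obs();print(o['q'])"
```

```text
t 5.35 tcp [ 0.4054 -0.1783  0.0917] grasp [ 0.4054 -0.1817  0.0868] z [-0.008 -0.566 -0.824] jaw [ 1.    -0.001 -0.009] F [-0.3  0.4 -0.4] w 1.001
rotvec [-0.54 -0.5  -1.06] dcm [ -0.13 -17.73  -0.88]
[ 0.31155715  0.479012   -0.52148476  2.29901648  1.10940757  0.95677664
 -1.09235304]
```

move_arm(
  steps=[1, -0.1, -4, -0.5, -0.5, -0.5, -1.1, 1, 0, -4, -0.4, 0, 0, 0, 1, 0, -4, 0, 0, 0, 0, 1, 0, -3, 0, 0, 0, 0, 1, 0, 0, 0, 0, 0, 0],
)

```text
t: 5.85
eef_pos: [0.4054, -0.3341, 0.0891]
tool_rot: [0.215, 0.684, 0.663, -0.214]
contact_force: [-0.1, 0.7, 0.2]
gripper_width: 1.001
```

```bash
python3 -c "
from h import *
goto(35,-1.1,[.404,-.359,.078])
o=status.get_obs();print(o['q'])
for n in ('wrist','scene'): save('p3'+n,cams.read_camera(n)['pixels'])"
```

```text
t 5.85 tcp [ 0.4054 -0.3341  0.0891] grasp [ 0.4054 -0.3376  0.0842] z [-0.008 -0.579 -0.816] jaw [ 1.    -0.028  0.01 ] F [-0.1  0.7  0.2] w 1.001
rotvec [0.37 0.57 0.52] dcm [-0.14 -2.14 -0.62]
[ 0.53868834  0.49576358 -0.36559929  2.24249887  1.30313464  0.80863997
 -0.93353232]
```

View pics/p3wrist.png

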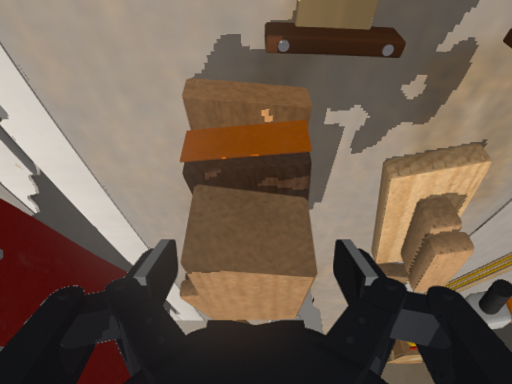

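View pics/p3scene.png

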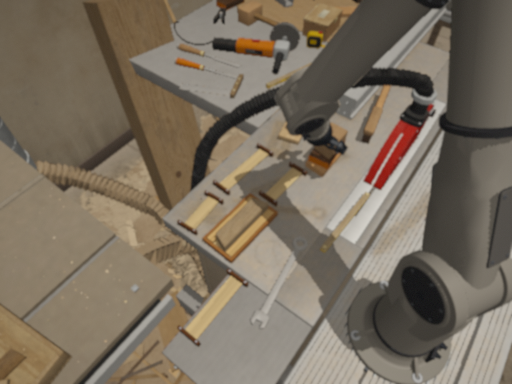

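move_arm(
  steps=[1, -0.1, -1.1, -0.3, 0.3, 0.5, 0.5, 1, 0, -1.0, -0.3, 0, 0, 0, 1, 0, 0, 0, 0, 0, 0, -1, 0, 0, 0, 0, 0, 0, -1, 0, 0, 0, 0, 0, 0, -1, 0, 0, 0, 0, 0, 0, -1, 0, 0, 0, 0, 0, 0, -1, 0, 0, 0, 0, 0, 0],
  newtons=40,
)

```text
t: 6.75
eef_pos: [0.405, -0.3489, 0.0798]
tool_rot: [0.209, 0.678, 0.672, -0.213]
contact_force: [-2.0, 3.8, 3.6]
gripper_width: 0.699
```

```bash
python3 -c "
from h import *
goto(35,-1.1,[.404,-.359,.078])
"
```

```text
t 6.75 tcp [ 0.405  -0.3489  0.0798] grasp [ 0.4049 -0.3523  0.0749] z [-0.007 -0.57  -0.822] jaw [ 1.    -0.01  -0.002] F [-2.   3.8  3.6] w 0.699
rotvec [-0.26 -0.11 -0.52] dcm [-0.09 -0.67  0.31]
```

move_arm(
  steps=[-1, 0, 0.3, 0.8, 0, 0, 0, -1, 0, 0.3, 0.8, 0, 0, 0, -1, 0, 0, 0, 0, 0, 0],
)

```text
t: 7.05
eef_pos: [0.4058, -0.3431, 0.097]
tool_rot: [0.21, 0.678, 0.671, -0.212]
contact_force: [0.2, 0.1, -1.6]
gripper_width: 0.698
```

```bash
python3 -c "
from h import *
st()
for n in ('wrist','scene'): save('p4'+n,cams.read_camera(n)['pixels'])"
```

```text
t 7.05 tcp [ 0.4058 -0.3431  0.097 ] grasp [ 0.4057 -0.3465  0.0921] z [-0.006 -0.571 -0.821] jaw [ 1.   -0.01  0.  ] F [ 0.2  0.1 -1.6] w 0.698
```

View pics/p4wrist.png

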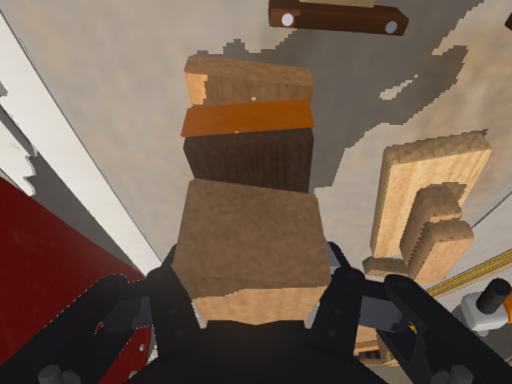

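move_arm(
  steps=[-1, 0, 4, 0, 0, 0, 0, -1, 0, 4, 0, 0, 0, 0, -1, 0, 4, 0, 0, 0, 0, -1, 0, 4, 0.5, 0, 0, 0, -1, 2.5, 3.5, 0.5, 0, 0, 1.7, -1, 2.8, 3.5, 0, 0, 0, 1.7, -1, 2.8, 3.5, 0, 0, 0, 1.7, -1, 2.8, 3.5, 0, 0, 0, 0],
)

```text
t: 7.95
eef_pos: [0.5145, -0.0422, 0.1058]
tool_rot: [0.219, 0.647, 0.701, -0.204]
contact_force: [1.2, 0.3, -1.5]
gripper_width: 0.701
```

move_arm(
  steps=[-1, 2.8, 3, 0, 0, 0, 0, -1, 2.5, 1.5, 0, 0, 0, 0, -1, 0, 0, 0, 0, 0, 0],
)

```text
t: 8.25
eef_pos: [0.5701, 0.0049, 0.1055]
tool_rot: [0.219, 0.648, 0.702, -0.201]
contact_force: [-0.8, -1.1, -2.3]
gripper_width: 0.704
```

```bash
python3 -c "
from h import *
import pickle
goto(35,4.5,[.5731,.0404,.06])
o=status.get_obs();c=cams.read_camera('wrist');pickle.dump((o,c),open('w5.pkl','wb'));save('p5wrist',c['pixels']);print(o['q'])"
```

```text
t 8.25 tcp [0.5701 0.0049 0.1055] grasp [0.5704 0.0015 0.1005] z [ 0.047 -0.566 -0.823] jaw [0.997 0.081 0.001] F [-0.8 -1.1 -2.3] w 0.704
rotvec [-0.43  0.03 -0.12] dcm [ 0.27  3.89 -4.06]
[ 0.034919    0.66973719 -0.59538298  1.89005638  0.97838065  1.23207464
 -1.03792042]
```

View pics/p5wrist.png

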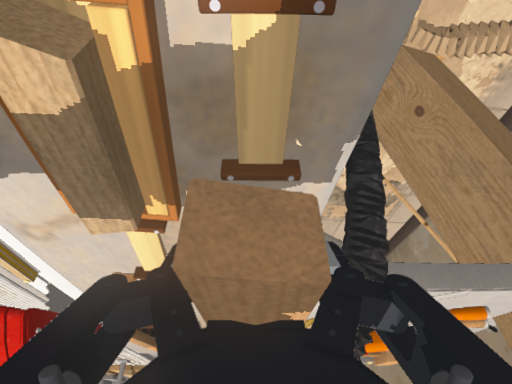

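```bash
python3 -c "
from h import *
import pickle
o,c=pickle.load(open('w5.pkl','rb'));T=toolT(o);Tw=T@np.array(c['T_tool_cam'])
P=onz(c,Tw,[(230,171),(291,171),(215,6),(319,6)],.018)[:,:2];print(np.round(P,4).tolist(),P.mean(0), (P[0]+P[1])/2,(P[2]+P[3])/2)
a=(P[2]+P[3]-P[0]-P[1]);print(np.degrees(np.arctan2(-a[0],a[1])))
P=onz(c,Tw,[(237,163),(286,162),(235,16),(298,16)],.006)[:,:2];print(np.round(P,4).tolist(),P.mean(0))
a=(P[2]+P[3]-P[0]-P[1]);print(np.degrees(np.arctan2(-a[0],a[1])))
g=T[:3,3]+.006*T[:3,2];jaw=T[:3,1];ey=np.cross([0,0,1],jaw)
s=g-.0067*ey
print(proj(c,Tw,[s+a*.03*jaw+b*ey+np.array([0,0,z]) for z in(-.023,.023) for a,b in((-1,.0485),(1,.0385))]))
"
```

```text
[[0.5537, -0.0196], [0.6004, -0.0159], [0.5458, 0.0907], [0.5934, 0.0947]] [0.57333359 0.03747799] [ 0.57707223 -0.01772406] [0.56959495 0.09268004]
3.8745231007812047
[[0.5587, -0.0226], [0.5978, -0.0183], [0.5546, 0.0833], [0.5866, 0.086]] [0.57442186 0.03210601]
4.178141250055454
[[186.6265984  173.7093497 ]
 [315.68510119 187.79089292]
 [166.11542018 271.51576612]
 [332.5477889  281.91933788]]
```

```bash
python3 -c "
from h import *
im=cv2.imread('pics/p5wrist.png');cv2.imwrite('pics/p5z.png',cv2.resize(im[150:330,160:345],None,fx=4,fy=4,interpolation=cv2.INTER_CUBIC)[:600])"
```

```text
(no output)
```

View pics/p5z.png

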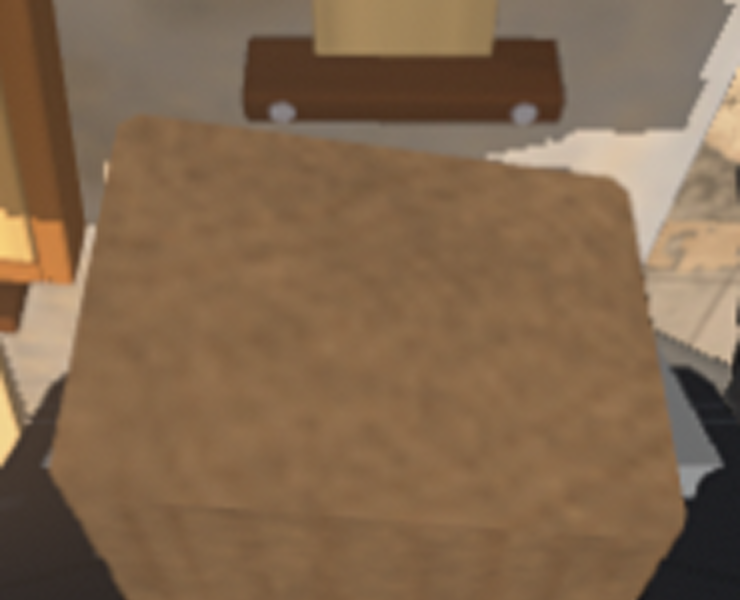

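move_arm(
  steps=[-1, 0.3, 2, -1, 0, 0, 0, -1, 0, 2, -1, 0, 0, -0.3, -1, 0, 0, -2, 0, 0, 0, -1, 0, 0, -2, 0, 0, 0, -1, 0, 0, 0, 0, 0, 0],
)

```text
t: 8.8
eef_pos: [0.5675, 0.0395, 0.0435]
tool_rot: [0.217, 0.649, 0.699, -0.207]
contact_force: [-0.3, -0.4, -2.1]
gripper_width: 0.699
```

```bash
python3 -c "
from h import *
goto(35,4.3,[.5735,.0415,.029])
save('p6',cams.read_camera('wrist')['pixels'])"
```

```text
t 8.8 tcp [0.5675 0.0395 0.0435] grasp [0.5677 0.0361 0.0386] z [ 0.035 -0.571 -0.82 ] jaw [ 0.997  0.072 -0.007] F [-0.3 -0.4 -2.1] w 0.699
rotvec [-0.08 -0.43  0.16] dcm [ 0.57  0.54 -0.96]
```

View pics/p6.png

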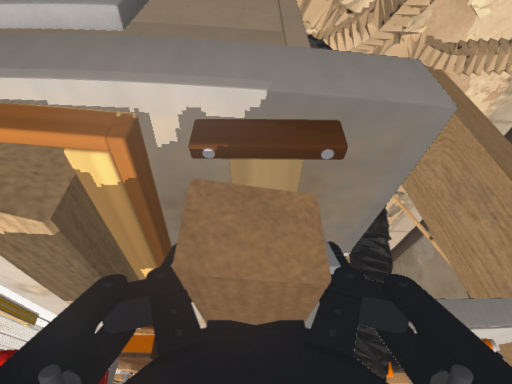

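move_arm(
  steps=[-1, 0.6, 0.5, 0, 0, -0.4, 0.2, -1, 0, 0, -0.6, 0, 0, 0, -1, 0, 0, 0, 0, 0, 0],
)

```text
t: 9.15
eef_pos: [0.5761, 0.0467, 0.04]
tool_rot: [0.221, 0.649, 0.699, -0.201]
contact_force: [0.5, -0.6, -1.7]
gripper_width: 0.702
```

```bash
python3 -c "
from h import *
import pickle
goto(35,4.3,[.5735,.0415,.029])
o=status.get_obs();c=cams.read_camera('wrist');save('p7',c['pixels']);T=toolT(o);Tw=T@np.array(c['T_tool_cam']);pickle.dump((o,c),open('w7.pkl','wb'))"
```

```text
t 9.15 tcp [0.5761 0.0467 0.04  ] grasp [0.5764 0.0433 0.0351] z [ 0.048 -0.568 -0.821] jaw [0.997 0.076 0.006] F [ 0.5 -0.6 -1.7] w 0.702
rotvec [-0.24  0.31 -0.08] dcm [-0.29 -0.18 -0.61]
```

View pics/p7.png

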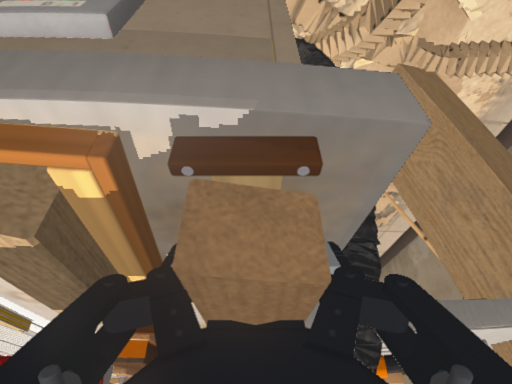

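```bash
python3 -c "
from h import *
import pickle
for i in range(3): st()
o,c=pickle.load(open('w7.pkl','rb'));T=toolT(o);Tw=T@np.array(c['T_tool_cam'])
P=onz(c,Tw,[(187,171),(303.5,170.5)],.018);print(P,P.mean(0))
P=onz(c,Tw,[(212,178),(282,178)],.006);print(P,P.mean(0))
g=T[:3,3]+.006*T[:3,2];jaw=T[:3,1];ey=np.cross([0,0,1],jaw)
s=g-.008*ey
print(s,proj(c,Tw,[s+a*.03*jaw+b*ey+np.array([0,0,z]) for z in(-.023,.023) for a,b in((-1,.0485),(1,.0385))]))
"
```

```text
t 9.2 tcp [0.576  0.0466 0.0401] grasp [0.5763 0.0432 0.0352] z [ 0.048 -0.569 -0.821] jaw [0.997 0.076 0.005] F [-0.2 -0.2 -2.3] w 0.701
t 9.2 tcp [0.576  0.0466 0.0401] grasp [0.5763 0.0432 0.0352] z [ 0.048 -0.569 -0.821] jaw [0.997 0.076 0.005] F [-0.2 -0.2 -2.3] w 0.701
t 9.2 tcp [0.576  0.0466 0.0401] grasp [0.5763 0.0432 0.0352] z [ 0.048 -0.569 -0.821] jaw [0.997 0.076 0.005] F [-0.2 -0.2 -2.3] w 0.701
[[0.54558154 0.0912279  0.018     ]
 [0.59348948 0.09484805 0.018     ]] [0.56953551 0.09303798 0.018     ]
[[0.55387454 0.07387442 0.006     ]
 [0.58822876 0.07625009 0.006     ]] [0.57105165 0.07506225 0.006     ]
[0.5770338  0.03530118 0.03508019] [[186.88865938 175.78330431]
 [315.07136221 189.59163146]
 [167.37400401 273.48069199]
 [332.03620506 283.52617809]]
```

move_arm(
  steps=[-1, -0.3, -0.1, 0, 0, 0, 0, -1, 0, 0, -0.4, 0, 0, 0, -1, 0, 0, 0, 0, 0, 0],
)

```text
t: 9.5
eef_pos: [0.5726, 0.0453, 0.0355]
tool_rot: [0.221, 0.649, 0.7, -0.202]
contact_force: [-0.0, -0.4, -2.3]
gripper_width: 0.703
```

```bash
python3 -c "
from h import *
goto(35,4.3,[.5735,.0415,.029])"
```

```text
t 9.5 tcp [0.5726 0.0453 0.0355] grasp [0.5729 0.0419 0.0306] z [ 0.047 -0.569 -0.821] jaw [0.997 0.076 0.004] F [-0.  -0.4 -2.3] w 0.703
rotvec [-0.21  0.24 -0.09] dcm [ 0.06 -0.04 -0.16]
```

move_arm(
  steps=[-1, 0.1, 0, -0.15, 0, 0, 0, -1, 0, 0, -0.1, 0, 0, 0, -1, 0, 0, 0, 0, 0, 0],
)

```text
t: 9.8
eef_pos: [0.5739, 0.0456, 0.0332]
tool_rot: [0.221, 0.649, 0.7, -0.201]
contact_force: [0.4, -1.6, -1.8]
gripper_width: 0.696
```

```bash
python3 -c "
from h import *
goto(35,4.3,[.5735,.0415,.029])"
```

```text
t 9.8 tcp [0.5739 0.0456 0.0332] grasp [0.5742 0.0422 0.0282] z [ 0.048 -0.569 -0.821] jaw [0.997 0.076 0.005] F [ 0.4 -1.6 -1.8] w 0.696
rotvec [-0.23  0.26 -0.09] dcm [-0.07 -0.06  0.07]
```

move_arm(
  steps=[-1, 0, 0, -0.15, 0, 0, 0, -1, 0, 0, 0, 0, 0, 0],
)

```text
t: 10.0
eef_pos: [0.574, 0.0456, 0.033]
tool_rot: [0.222, 0.649, 0.699, -0.202]
contact_force: [-2.2, -0.1, 6.4]
gripper_width: 0.7
```

move_arm(
  steps=[-0.2, 0, 0, 0, 0, 0, 0, 0.3, 0, 0, 0, 0, 0, 0, 1, 0, 0, 0, 0, 0, 0, 1, 0, 0, 0, 0, 0, 0, 1, -0.1, 1.5, 2, 0, 0, 0, 1, -0.2, 2.5, 4, 0, 0, 0, 1, 0, 1, 4, 0, 0, 0, 1, 0, 0, 0, 0, 0, 0],
)

```text
t: 10.8
eef_pos: [0.5733, 0.0997, 0.1368]
tool_rot: [0.223, 0.649, 0.7, -0.197]
contact_force: [-0.0, -0.3, 0.2]
gripper_width: 1.001
```

```bash
python3 -c "
from h import *
o,T=st();print(o['q'])
c=cams.read_camera('wrist');save('p8',c['pixels'])
c=cams.read_camera('top');save('p8t',cv2.resize(c['pixels'][130:260,90:430],None,fx=2.3,fy=2.3,interpolation=cv2.INTER_CUBIC))"
```

```text
t 10.8 tcp [0.5733 0.0997 0.1368] grasp [0.5736 0.0963 0.1319] z [ 0.056 -0.564 -0.824] jaw [0.997 0.079 0.013] F [-0.  -0.3  0.2] w 1.001
[-0.08926742  0.67735201 -0.63975323  1.79040279  0.90153655  1.35305977
 -1.08140623]
```

View pics/p8.png

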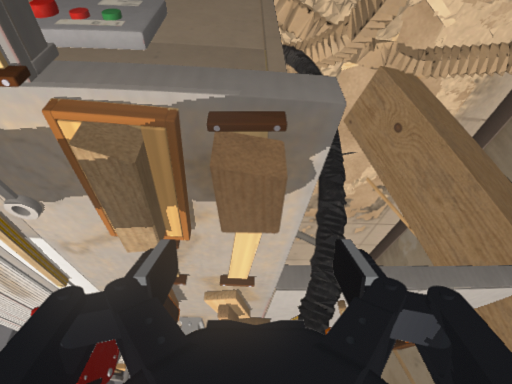

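View pics/p8t.png

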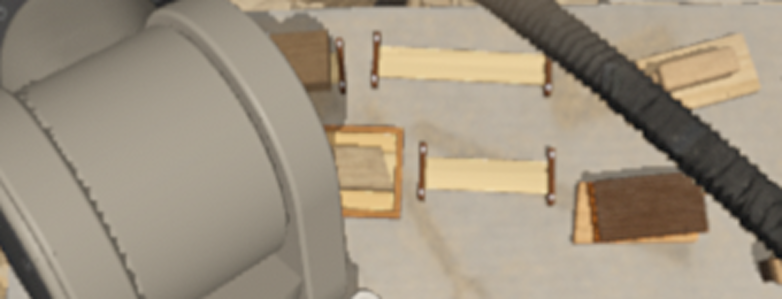

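move_arm(
  steps=[1, -2.1, -3.7, 0.5, 0, 0, -1, 1, -2.1, -3.7, 0.5, 0, 0, -1, 1, -2.1, -3.7, 0.5, 0, 0, -1, 1, -2.1, -3.7, 0.5, 0, 0, -1, 1, -2.1, -3.7, 0, 0, 0, -1, 1, -2.1, -3.7, 0, 0, 0, -0.5, 1, -2.1, -3.7, 0, 0, 0, 0, 1, -2, -3.7, 0, 0, 0, 0],
)

```text
t: 11.7
eef_pos: [0.4015, -0.2025, 0.1507]
tool_rot: [0.21, 0.682, 0.667, -0.213]
contact_force: [1.3, -0.6, 0.8]
gripper_width: 0.998
```

```bash
python3 -c "
from h import *
import pickle
o,T=st();print(o['q'])
c=cams.read_camera('wrist');save('p9',c['pixels']);pickle.dump((o,c),open('w9.pkl','wb'))
c=cams.read_camera('top');save('p9t',cv2.resize(c['pixels'][195:245,330:420],None,fx=8,fy=8,interpolation=cv2.INTER_CUBIC))"
```

```text
t 11.7 tcp [ 0.4015 -0.2025  0.1507] grasp [ 0.4015 -0.206   0.1458] z [-0.01  -0.57  -0.821] jaw [ 1.    -0.021  0.002] F [ 1.3 -0.6  0.8] w 0.998
[ 0.39592427  0.3453034  -0.54227959  2.27698347  1.00296388  0.97951682
 -0.91206089]
```

View pics/p9.png

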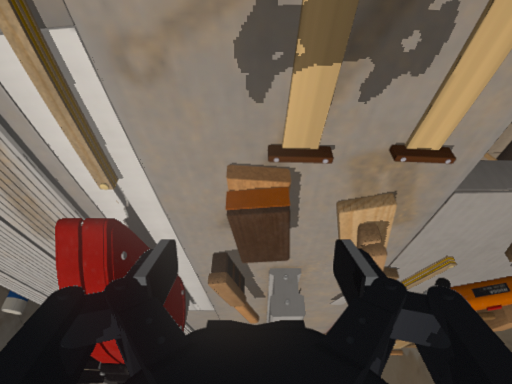

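View pics/p9t.png

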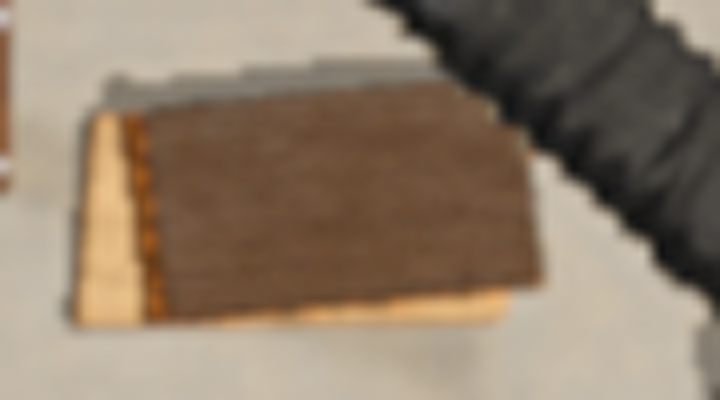

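```bash
python3 -c "
from h import *
im=cv2.imread('pics/p9.png');cv2.imwrite('pics/p9z.png',cv2.resize(im[155:275,215:305],None,fx=6,fy=6,interpolation=cv2.INTER_CUBIC))"
```

```text
(no output)
```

View pics/p9z.png

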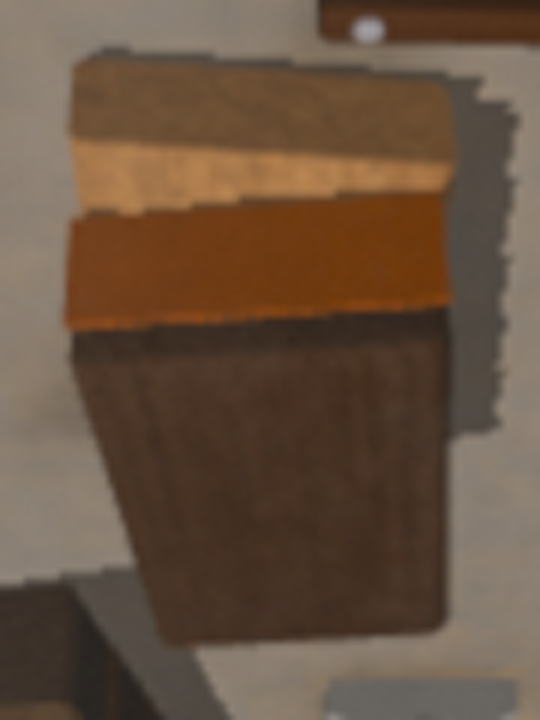

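```bash
python3 - <<'E'
from h import *
import pickle
o,w=pickle.load(open("w9.pkl","rb")); Tw=toolT(o)@np.array(w["T_tool_cam"])
t=pickle.load(open("top.pkl","rb")); Tt=np.array(t["T"])
m=lambda l,off,s:[(off[0]+(a+.5)/s-.5,off[1]+(b+.5)/s-.5) for a,b in l]
A=lambda l:m(l,(215,155),6)
B=lambda l:m(l,(330,195),8)
print(np.round(onz(w,Tw,A([(75,360),(448,340),(445,628),(165,640)]),.052),4).tolist())
print(np.round(onz(t,Tt,B([(165,320),(150,112),(540,287)]),.052),4).tolist())
print("foot",np.round(onz(w,Tw,A([(70,215),(448,192)]),.02),4).tolist())
print("board",np.round(onz(w,Tw,A([(70,138),(453,160)]),.02),4).tolist(),np.round(onz(w,Tw,A([(72,62),(450,82)]),.0),4).tolist())
x,y=.0335,.061
ob=[(w,Tw,[(-x,y,.052),(x,y,.052),(x,-y,.052),(-x,-y,.052)],A([(75,360),(448,340),(445,628),(165,640)])),(t,Tt,[(-x,y,.052),(x,y,.052),(-x,-y,.052)],B([(165,320),(150,112),(540,287)]))]
p,r=fit(ob,[.4,-.36,0]);print(p[:2],np.degrees(p[2]),r.round(1).tolist())
x,y=.034,.076
ob=[(w,Tw,[(-x,y,.02),(x,y,.02),(x,y,.0),(-x,y,.0)],A([(70,138),(453,160),(450,82),(72,62)])),(t,Tt,[(-x,y,.0),(-x,-y,.0)],B([(75,325),(512,320)]))]
p,r=fit(ob,[.4,-.36,0]);print(p[:2],np.degrees(p[2]),r.round(1).tolist())
E
```

```text
[[0.3719, -0.3021, 0.052], [0.4347, -0.2976, 0.052], [0.443, -0.411, 0.052], [0.3804, -0.4156, 0.052]]
[[0.3697, -0.3029, 0.052], [0.4339, -0.3013, 0.052], [0.3778, -0.4199, 0.052]]
foot [[0.369, -0.3025, 0.02], [0.4373, -0.2976, 0.02]]
board [[0.3712, -0.2814, 0.02], [0.4375, -0.2888, 0.02]] [[0.37, -0.2833, 0.0], [0.4387, -0.2901, 0.0]]
[ 0.40737017 -0.35999715] 4.043049889113491 [[-2.3, -0.3], [1.8, -0.5], [1.1, 2.3], [-1.2, 2.3], [-0.6, 0.0], [-1.8, -1.0], [1.3, -0.2]]
[ 0.40149816 -0.36116906] -2.3237497367244355 [[-0.3, 1.6], [1.2, -1.4], [0.1, -2.2], [0.6, 0.4], [-0.3, 0.8], [3.4, 2.8]]
```

```bash
python3 -c "
from h import *
goto(35,4.2,[.401,-.278,.042])"
```

```text
t 11.8 tcp [ 0.3978 -0.2061  0.1507] grasp [ 0.3977 -0.2095  0.1458] z [-0.018 -0.573 -0.819] jaw [ 1.    -0.029 -0.001] F [-0.2  0.2 -0.3] w 0.994
rotvec [ 0.01 -0.08  5.85] dcm [  0.3   -6.85 -10.38]
```

move_arm(
  steps=[1, 0.1, -1.3, -2.5, 0, 0, 2, 1, 0.1, -1.4, -2.5, 0, 0, 2, 1, 0.1, -1.4, -2.5, 0, 0, 1.8, 1, 0, -1.4, -2.4, 0, 0, 0, 1, 0, -1.3, -0.5, 0, 0, 0, 1, 0, 0, 0, 0, 0, 0, 1, 0, 0, 0, 0, 0, 0],
)

```text
t: 12.5
eef_pos: [0.4065, -0.268, 0.0473]
tool_rot: [0.221, 0.647, 0.701, -0.201]
contact_force: [0.3, -0.7, -0.5]
gripper_width: 1.0
```

```bash
python3 -c "
from h import *
goto(35,4.2,[.4073,-.357,.041]);save('p10',cams.read_camera('wrist')['pixels'])"
```

```text
t 12.5 tcp [ 0.4065 -0.268   0.0473] grasp [ 0.4068 -0.2715  0.0423] z [ 0.049 -0.568 -0.822] jaw [0.997 0.081 0.004] F [ 0.3 -0.7 -0.5] w 1.0
rotvec [-0.27  0.21 -0.46] dcm [ 0.05 -8.55 -0.13]
```

View pics/p10.png

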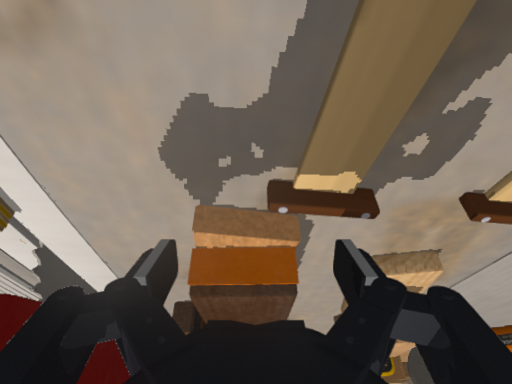

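move_arm(
  steps=[1, -0.4, -1, 0, -0.3, 0.2, -0.4, 1, 0.1, -2, 0, 0, 0, 0, 1, 0.1, -2, 0, 0, 0, 0, 1, 0.1, -2, 0, 0, 0, 0, 1, 0.1, -1.6, 0, 0, 0, 0, 1, 0, 0, 0, 0, 0, 0],
)

```text
t: 13.15
eef_pos: [0.4063, -0.3573, 0.0485]
tool_rot: [0.222, 0.65, 0.697, -0.206]
contact_force: [-0.2, 0.2, 0.1]
gripper_width: 0.998
```

```bash
python3 -c "
from h import *
goto(35,4.2,[.4073,-.357,.041]);save('p11',cams.read_camera('wrist')['pixels'])"
```

```text
t 13.15 tcp [ 0.4063 -0.3573  0.0485] grasp [ 0.4065 -0.3607  0.0435] z [ 0.042 -0.575 -0.817] jaw [0.998 0.071 0.002] F [-0.2  0.2  0.1] w 0.998
rotvec [0.19 0.11 0.15] dcm [ 0.08  0.37 -0.25]
```

View pics/p11.png

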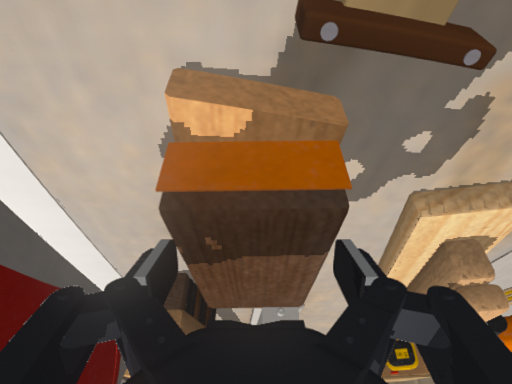

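move_arm(
  steps=[1, 0, 0.2, -0.25, 0, 0, 0, 1, 0, 0, 0, 0, 0, 0, -1, 0, 0, 0, 0, 0, 0, -1, 0, 0, 0, 0, 0, 0, -1, 0, 0, 0, 0, 0, 0, -1, 0, 0, 0, 0, 0, 0],
  newtons=40,
)

```text
t: 13.8
eef_pos: [0.4072, -0.352, 0.0453]
tool_rot: [0.221, 0.648, 0.699, -0.204]
contact_force: [0.1, 1.5, 0.8]
gripper_width: 0.781
```

```bash
python3 -c "
from h import *
st()"
```

```text
t 13.8 tcp [ 0.4072 -0.352   0.0453] grasp [ 0.4074 -0.3554  0.0404] z [ 0.045 -0.573 -0.819] jaw [0.997 0.076 0.001] F [0.1 1.5 0.8] w 0.781
```

move_arm(
  steps=[-1, 0, 0.3, 0.7, 0, 0, 0, -1, 0, 0.3, 0.7, 0, 0, 0, -1, 0, 0, 0, 0, 0, 0],
)

```text
t: 14.1
eef_pos: [0.4075, -0.3461, 0.0604]
tool_rot: [0.222, 0.649, 0.699, -0.204]
contact_force: [-0.3, -0.7, -1.0]
gripper_width: 0.78
```

```bash
python3 -c "
from h import *
import pickle
o,T=st();c=cams.read_camera('wrist');save('p12',c['pixels']);pickle.dump((o,c),open('w12.pkl','wb'))"
```

```text
t 14.1 tcp [ 0.4075 -0.3461  0.0604] grasp [ 0.4078 -0.3496  0.0555] z [ 0.045 -0.573 -0.818] jaw [0.997 0.075 0.003] F [-0.3 -0.7 -1. ] w 0.78
```

View pics/p12.png

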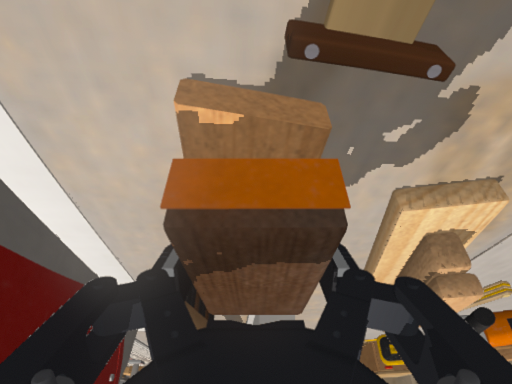

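```bash
python3 - <<'E'
from h import *
import pickle
o,c=pickle.load(open('w12.pkl','rb'));T=toolT(o);Tw=T@np.array(c['T_tool_cam'])
g=T[:3,3]+.006*T[:3,2];jaw=T[:3,1];ey=np.cross([0,0,1],jaw)
s=g-.0027*ey+[0,0,-.0044]
print(proj(c,Tw,[s+a*.0335*jaw+b*ey+np.array([0,0,z]) for z in(-.016,) for a,b in((-1,.061),(1,.061))]))
P=onz(c,Tw,[(312,51),(434,71)],.018);print(P,P.mean(0))
o,c=pickle.load(open('w9.pkl','rb'));T=toolT(o);Tw=T@np.array(c['T_tool_cam'])
im=cv2.imread('pics/p9.png');cv2.imwrite('pics/p9y.png',cv2.resize(im[135:170,255:345],None,fx=8,fy=8,interpolation=cv2.INTER_CUBIC))
im=cv2.imread('pics/p12.png');cv2.imwrite('pics/p12z.png',cv2.resize(im[140:220,150:360],None,fx=3.6,fy=3.6,interpolation=cv2.INTER_CUBIC))
E
```

```text
[[168.27103901 151.04659928]
 [337.1624098  150.92744914]]
[[ 0.42183988 -0.25872521  0.018     ]
 [ 0.46943481 -0.26135828  0.018     ]] [ 0.44563734 -0.26004175  0.018     ]
```

View pics/p9y.png

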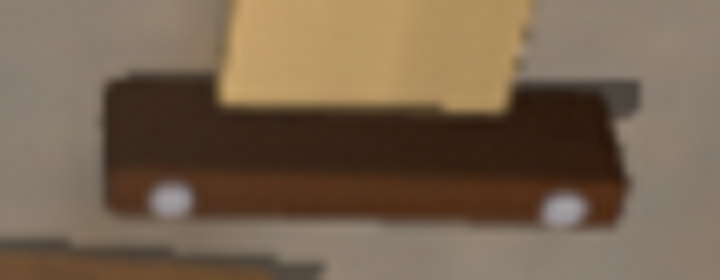

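View pics/p12z.png

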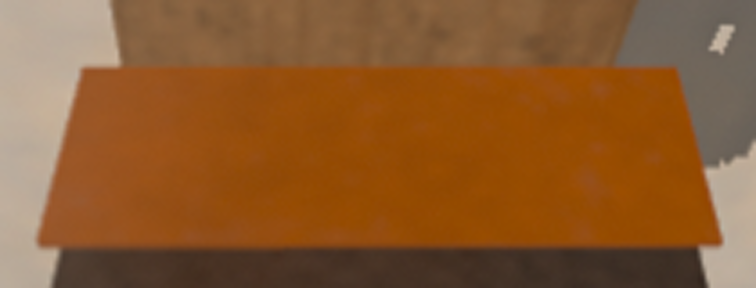

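move_arm(
  steps=[-1, 0, 2, 1, 0, 0, 0, -1, 0.5, 3, 0.7, 0, 0, -1.5, -1, 0.9, 3, 0, 0, 0, -1.5, -1, 0.9, 3, 0, 0, 0, -1.5, -1, 0.9, 3, 0, 0, 0, -1.5, -1, 0.9, 2.5, 0, 0, 0, -1.2, -1, 0, 0, 0, 0, 0, 0, -1, 0, 0, 0, 0, 0, 0],
)

```text
t: 14.95
eef_pos: [0.4482, -0.1811, 0.0763]
tool_rot: [0.208, 0.691, 0.657, -0.218]
contact_force: [0.3, -0.6, -2.1]
gripper_width: 0.775
```

```bash
python3 -c "
from h import *
import pickle
goto(35,-2.9,[.4498,-.1832,.04]);o=status.get_obs();c=cams.read_camera('wrist');save('p13',c['pixels']);pickle.dump((o,c),open('w13.pkl','wb'))"
```

```text
t 14.95 tcp [ 0.4482 -0.1811  0.0763] grasp [ 0.448  -0.1846  0.0713] z [-0.028 -0.574 -0.818] jaw [ 0.999 -0.05   0.001] F [ 0.3 -0.6 -2.1] w 0.775
rotvec [ 0.08  0.06 -0.06] dcm [ 0.18  0.14 -3.13]
```

View pics/p13.png

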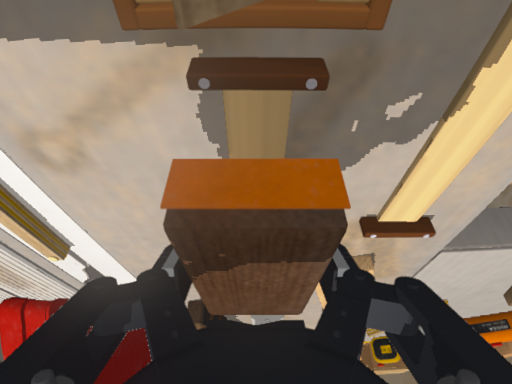

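```bash
python3 -c "
from h import *
import pickle
o,c=pickle.load(open('w13.pkl','rb'));T=toolT(o);Tw=T@np.array(c['T_tool_cam'])
P=onz(c,Tw,[(204,84),(311,84)],.018);print(P,P.mean(0))
P=onz(c,Tw,[(172,158.3),(338.5,158.3)],.0713-.0044-.016);print(P,P.mean(0))
"
```

```text
[[ 0.42962135 -0.11536748  0.018     ]
 [ 0.47731059 -0.11777644  0.018     ]] [ 0.45346597 -0.11657196  0.018     ]
[[ 0.4177478  -0.12863386  0.0509    ]
 [ 0.48572084 -0.13213011  0.0509    ]] [ 0.45173432 -0.13038199  0.0509    ]
```

move_arm(
  steps=[-1, 0.2, 0.1, -1.5, 0, 0, 0, -1, 0, 0, -1.5, 0, 0, 0, -1, 0, 0, 0, 0, 0, 0],
)

```text
t: 15.3
eef_pos: [0.4482, -0.1818, 0.0451]
tool_rot: [0.207, 0.691, 0.656, -0.22]
contact_force: [-0.7, 0.2, -0.7]
gripper_width: 0.775
```

```bash
python3 -c "
from h import *
import pickle
goto(35,-2.9,[.4498,-.1832,.0264]);o=status.get_obs();c=cams.read_camera('wrist');save('p14',c['pixels']);pickle.dump((o,c),open('w14.pkl','wb'))"
```

```text
t 15.3 tcp [ 0.4482 -0.1818  0.0451] grasp [ 0.448  -0.1852  0.0402] z [-0.032 -0.574 -0.818] jaw [ 0.999 -0.053 -0.002] F [-0.7  0.2 -0.7] w 0.775
rotvec [ 0.11 -0.13  0.11] dcm [ 0.18  0.2  -1.38]
```

View pics/p14.png

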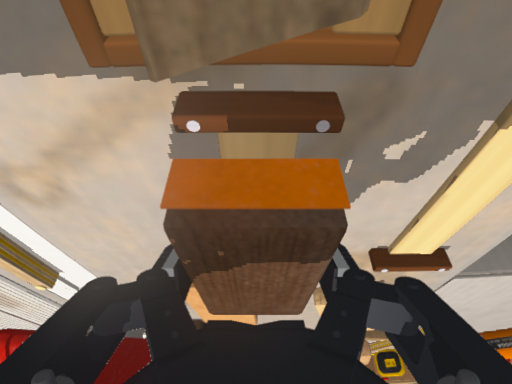

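move_arm(
  steps=[-1, 0.2, 0.25, -0.5, 0, 0, 0, -1, 0, 0, -0.5, 0, 0, 0, -1, 0, 0, 0, 0, 0, 0],
)

```text
t: 15.65
eef_pos: [0.4519, -0.1779, 0.0361]
tool_rot: [0.208, 0.691, 0.657, -0.218]
contact_force: [-0.1, 0.7, 0.3]
gripper_width: 0.779
```

```bash
python3 -c "
from h import *
import pickle
goto(35,-2.9,[.4498,-.1827,.0264])"
```

```text
t 15.65 tcp [ 0.4519 -0.1779  0.0361] grasp [ 0.4517 -0.1814  0.0312] z [-0.028 -0.574 -0.818] jaw [ 0.999 -0.051  0.001] F [-0.1  0.7  0.3] w 0.779
rotvec [0.08 0.05 0.01] dcm [-0.19 -0.13 -0.48]
```

move_arm(
  steps=[-1, -0.15, -0.1, -0.3, 0, 0, 0, -1, 0, 0, 0, 0, 0, 0],
)

```text
t: 15.85
eef_pos: [0.45, -0.1792, 0.0332]
tool_rot: [0.208, 0.691, 0.657, -0.218]
contact_force: [0.8, -0.3, -0.6]
gripper_width: 0.777
```

```bash
python3 -c "
from h import *
import pickle
goto(35,-2.9,[.4498,-.1827,.0264]);o=status.get_obs();c=cams.read_camera('wrist');save('p15',c['pixels'])"
```

```text
t 15.85 tcp [ 0.45   -0.1792  0.0332] grasp [ 0.4498 -0.1826  0.0283] z [-0.029 -0.574 -0.818] jaw [ 0.999 -0.051  0.001] F [ 0.8 -0.3 -0.6] w 0.777
rotvec [0.1  0.03 0.03] dcm [-0.   -0.01 -0.19]
```

View pics/p15.png

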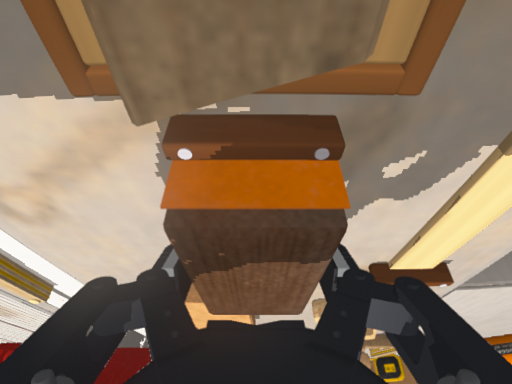

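move_arm(
  steps=[-1, 0, -0.05, -0.2, 0, 0, 0, -1, 0, 0, 0, 0, 0, 0],
)

```text
t: 16.1
eef_pos: [0.4505, -0.1795, 0.0313]
tool_rot: [0.208, 0.691, 0.657, -0.218]
contact_force: [0.1, 0.4, -1.9]
gripper_width: 0.779
```

move_arm(
  steps=[-1, 0, 0, -0.15, 0, 0, 0, -1, 0, 0, 0, 0, 0, 0],
)

```text
t: 16.3
eef_pos: [0.4506, -0.1794, 0.0309]
tool_rot: [0.209, 0.691, 0.657, -0.219]
contact_force: [-3.0, 3.3, 11.4]
gripper_width: 0.777
```

move_arm(
  steps=[-0.2, 0, 0, 0, 0, 0, 0, 0.3, 0, 0, 0, 0, 0, 0, 1, 0, 0, 0, 0, 0, 0, 1, 0, 0, 0, 0, 0, 0, 1, 0, 1.5, 2.2, 0, 0, 0, 1, 0, 2.5, 4, 0, 0, 0, 1, -1.5, 1, 4, 0, 0, 0, 1, 0, 0, 0, 0, 0, 0],
)

```text
t: 17.1
eef_pos: [0.4368, -0.1275, 0.1357]
tool_rot: [0.21, 0.691, 0.657, -0.216]
contact_force: [0.4, -0.7, -0.1]
gripper_width: 0.998
```

```bash
python3 -c "
from h import *
import pickle
o,T=st();c=cams.read_camera('wrist');save('p16',c['pixels']);pickle.dump((o,c),open('w16.pkl','wb'));print(o['q'])
c=cams.read_camera('top');save('p16t',cv2.resize(c['pixels'][140:260,170:430],None,fx=3,fy=3,interpolation=cv2.INTER_CUBIC))"
```

```text
t 17.1 tcp [ 0.4368 -0.1275  0.1357] grasp [ 0.4367 -0.131   0.1308] z [-0.021 -0.574 -0.818] jaw [ 0.999 -0.048  0.008] F [ 0.4 -0.7 -0.1] w 0.998
[ 0.2457357   0.44009151 -0.57804724  2.19701787  0.95003896  1.08710664
 -1.05333851]
```

View pics/p16.png

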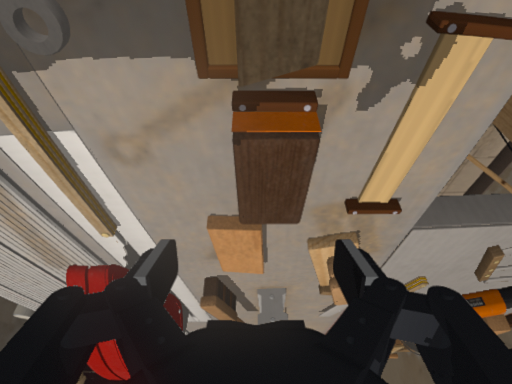

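View pics/p16t.png

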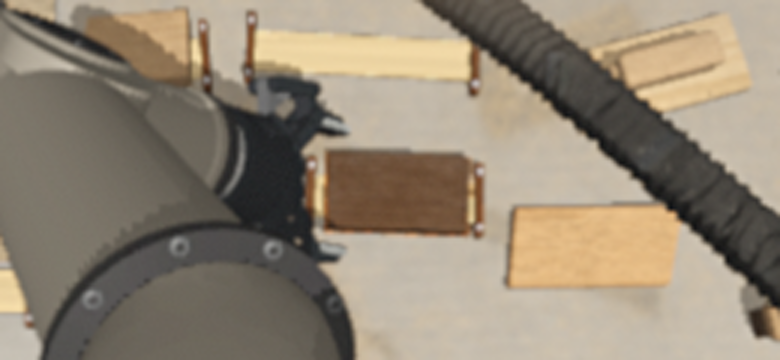

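```bash
python3 -c "
from h import *
im=cv2.imread('pics/p16.png');cv2.imwrite('pics/p16z.png',cv2.resize(im[205:285,195:280],None,fx=7,fy=7,interpolation=cv2.INTER_CUBIC))
im=cv2.imread('pics/p16t.png');cv2.imwrite('pics/p16tz.png',cv2.resize(im[190:300,490:700],None,fx=3,fy=3,interpolation=cv2.INTER_CUBIC))"
```

```text
(no output)
```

View pics/p16z.png

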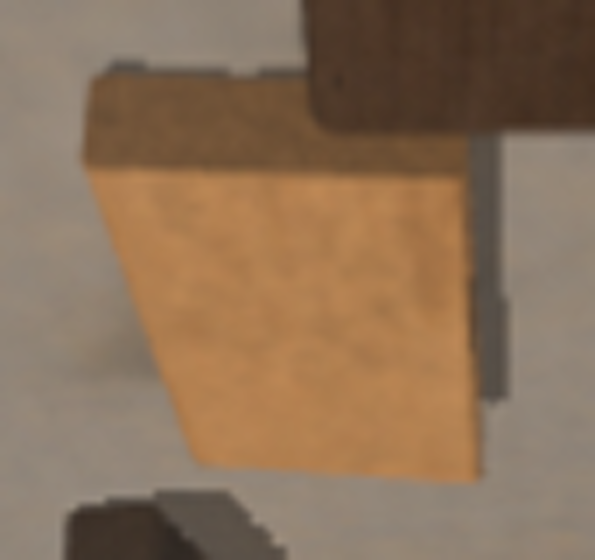

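View pics/p16tz.png

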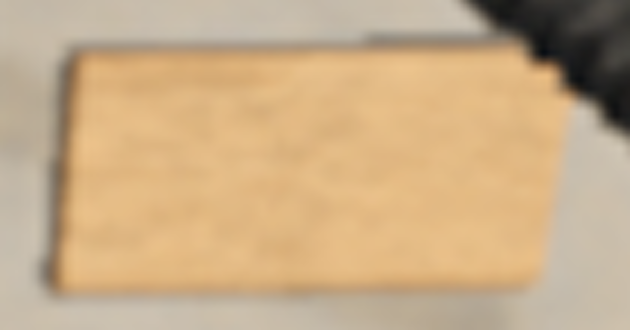

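```bash
python3 - <<'E'
from h import *
import pickle
o,w=pickle.load(open("w16.pkl","rb")); Tw=toolT(o)@np.array(w["T_tool_cam"])
t=pickle.load(open("top.pkl","rb")); Tt=np.array(t["T"])
m=lambda l,off,s:[(off[0]+(a+.5)/s-.5,off[1]+(b+.5)/s-.5) for a,b in l]
A=lambda l:m(l,(195,205),7)
B=lambda l:m(l,(170+490/3,140+190/3),9)
print(np.round(onz(w,Tw,A([(85,165),(465,178),(480,480),(198,465)]),.02),4).tolist())
print(np.round(onz(t,Tt,B([(58,290),(75,52),(575,60),(540,290)]),.02),4).tolist())
# cork check
im=cv2.imread('pics/p16.png');cv2.imwrite('pics/p16y.png',cv2.resize(im[80:235,220:330],None,fx=5,fy=5,interpolation=cv2.INTER_CUBIC)[:600])
E
```

```text
[[0.3718, -0.281, 0.02], [0.4379, -0.2894, 0.02], [0.437, -0.4307, 0.02], [0.3718, -0.4172, 0.02]]
[[0.3713, -0.2821, 0.02], [0.4385, -0.2898, 0.02], [0.434, -0.4332, 0.02], [0.3689, -0.4189, 0.02]]
```

View pics/p16y.png

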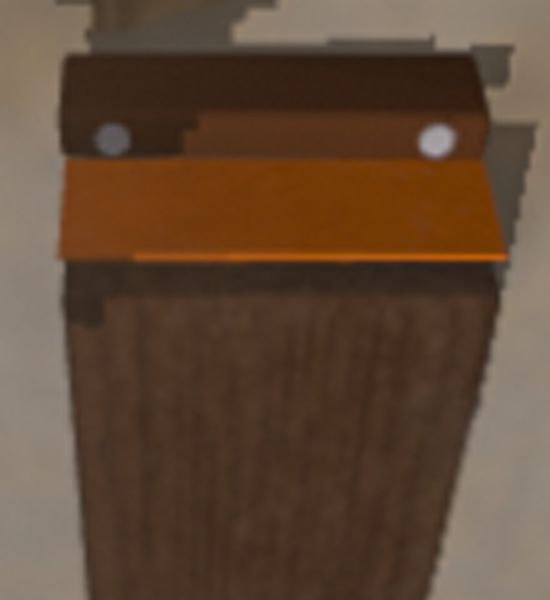

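```bash
python3 -c "
from h import *
goto(35,-1,[.404,-.3555,.085])"
```

```text
t 17.2 tcp [ 0.4359 -0.1295  0.1326] grasp [ 0.4357 -0.1329  0.1277] z [-0.026 -0.574 -0.818] jaw [ 0.999 -0.05   0.003] F [-0.9 -0.6  0.3] w 1.002
rotvec [0.1  0.2  1.89] dcm [ -3.18 -22.26  -4.27]
```

move_arm(
  steps=[1, -0.5, -3.7, -0.7, 0, 0, 0.5, 1, -0.6, -3.7, -0.7, 0, 0, 0.5, 1, -0.6, -3.7, -0.7, 0, 0, 0.5, 1, -0.5, -3.7, -0.7, 0, 0, 0.4, 1, -0.5, -3.7, -0.7, 0, 0, 0, 1, -0.5, -3.7, -0.7, 0, 0, 0, 1, 0, 0, 0, 0, 0, 0, 1, 0, 0, 0, 0, 0, 0],
)

```text
t: 18.0
eef_pos: [0.4018, -0.3523, 0.0883]
tool_rot: [0.21, 0.681, 0.668, -0.215]
contact_force: [-0.4, 1.0, -0.8]
gripper_width: 1.004
```

```bash
python3 -c "
from h import *
import pickle
goto(35,-1,[.404,-.3555,.021]);o=status.get_obs();c=cams.read_camera('wrist');save('p17',c['pixels']);pickle.dump((o,c),open('w17.pkl','wb'))"
```

```text
t 18.0 tcp [ 0.4018 -0.3523  0.0883] grasp [ 0.4018 -0.3557  0.0834] z [-0.013 -0.574 -0.819] jaw [ 1.    -0.021 -0.002] F [-0.4  1.  -0.8] w 1.004
rotvec [ 0.02 -0.09  0.18] dcm [ 0.22  0.02 -6.24]
```

View pics/p17.png

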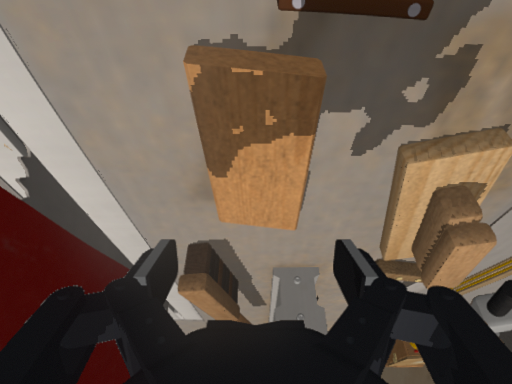

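```bash
python3 -c "
from h import *
import pickle
o,c=pickle.load(open('w17.pkl','rb'));T=toolT(o);Tw=T@np.array(c['T_tool_cam'])
print(proj(c,Tw,[(.404,-.3555,.02),(.354,-.3555,0),(.454,-.3555,0),(.354,-.3755,0),(.454,-.3755,0)]).round())
print(onz(c,Tw,[(190,245),(240,318)],.02))"
```

```text
[[257. 171.]
 [187. 151.]
 [328. 149.]
 [193. 171.]
 [323. 169.]]
[[ 0.33648558 -0.46028017  0.02      ]
 [ 0.36593877 -0.75353862  0.02      ]]
```

move_arm(
  steps=[1, 0.2, 0, -2, 0, 0, 0.2, 1, 0, 0, -2, 0, 0, 0, 1, 0, 0, -1.2, 0, 0, 0, 1, 0, 0, 0, 0, 0, 0],
)

```text
t: 18.45
eef_pos: [0.4053, -0.3496, 0.036]
tool_rot: [0.211, 0.678, 0.671, -0.214]
contact_force: [0.1, -0.4, 0.2]
gripper_width: 1.002
```

```bash
python3 -c "
from h import *
import pickle
goto(35,-1,[.404,-.3555,.021]);o=status.get_obs();c=cams.read_camera('wrist');save('p18',c['pixels'])"
```

```text
t 18.45 tcp [ 0.4053 -0.3496  0.036 ] grasp [ 0.4053 -0.353   0.0311] z [-0.008 -0.573 -0.82 ] jaw [ 1.    -0.012 -0.002] F [ 0.1 -0.4  0.2] w 1.002
rotvec [-0.06 -0.09 -0.34] dcm [-0.13 -0.25 -1.01]
```

View pics/p18.png

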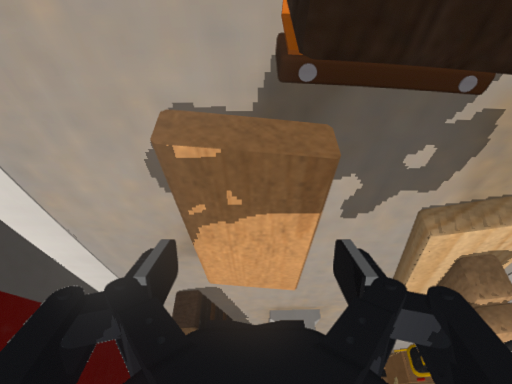

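move_arm(
  steps=[1, -0.1, -0.2, -0.5, 0, 0, -0.3, 1, 0, 0, -0.4, 0, 0, 0, 1, 0, 0, 0, 0, 0, 0],
)

```text
t: 18.8
eef_pos: [0.4045, -0.3534, 0.0288]
tool_rot: [0.211, 0.681, 0.668, -0.215]
contact_force: [-0.9, 0.9, 0.5]
gripper_width: 1.001
```

move_arm(
  steps=[1, 0, 0, -0.3, 0, 0, 0, 1, 0, 0, 0, 0, 0, 0],
)

```text
t: 19.0
eef_pos: [0.4044, -0.3534, 0.0257]
tool_rot: [0.211, 0.681, 0.668, -0.215]
contact_force: [0.5, 0.0, -0.8]
gripper_width: 1.0
```

move_arm(
  steps=[-1, 0, 0, 0, 0, 0, 0, -1, 0, 0, 0, 0, 0, 0, -1, 0, 0, 0, 0, 0, 0, -1, 0, 0, 0, 0, 0, 0],
  newtons=40,
)

```text
t: 19.4
eef_pos: [0.4045, -0.3533, 0.0262]
tool_rot: [0.212, 0.681, 0.668, -0.215]
contact_force: [-1.3, 3.0, 5.7]
gripper_width: 0.785
```

```bash
python3 -c "
from h import *
import pickle
goto(35,-1,[.404,-.3555,.021]);o=status.get_obs();c=cams.read_camera('wrist');save('p19',c['pixels'])"
```

```text
t 19.4 tcp [ 0.4045 -0.3533  0.0262] grasp [ 0.4045 -0.3568  0.0213] z [-0.01  -0.575 -0.818] jaw [ 1.    -0.019  0.001] F [-1.3  3.   5.7] w 0.785
rotvec [0.11 0.08 0.09] dcm [-0.05  0.13 -0.03]
```

View pics/p19.png

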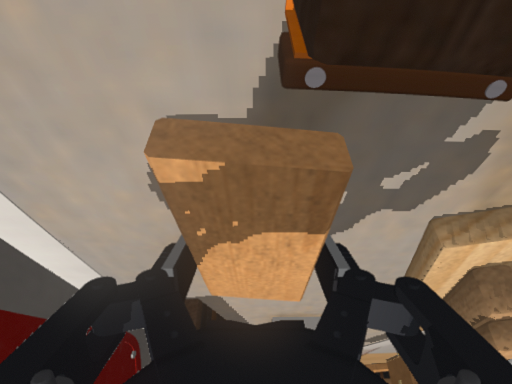

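move_arm(
  steps=[-1, 0, 0, 1, 0, 0, 0, -1, 0, 0, 2, 0, 0, 0, -1, 0, 0, 2.5, 0, 0, 0, -1, 0, 0, 0, 0, 0, 0],
  newtons=60,
)

```text
t: 19.85
eef_pos: [0.4057, -0.354, 0.0831]
tool_rot: [0.213, 0.681, 0.667, -0.214]
contact_force: [1.1, 0.4, -0.9]
gripper_width: 0.78
```

```bash
python3 -c "
from h import *
import pickle
o,T=st();c=cams.read_camera('wrist');save('p20',c['pixels']);pickle.dump((o,c),open('w20.pkl','wb'))
g=T[:3,3]+.006*T[:3,2];jaw=T[:3,1];ey=np.cross([0,0,1],jaw);Tw=T@np.array(c['T_tool_cam'])
s=g+.0013*ey+[0,0,-.0113]
print(proj(c,Tw,[s+a*.034*jaw+b*ey+np.array([0,0,z]) for z in(-.01,.01) for a,b in((-1,.076),(1,.0685),(-1,-.0625),(1,-.076))]).round(1))
save('p20z',cv2.resize(c['pixels'][100:310,140:370],None,fx=2.8,fy=2.8,interpolation=cv2.INTER_CUBIC))"
```

```text
t 19.85 tcp [ 0.4057 -0.354   0.0831] grasp [ 0.4056 -0.3574  0.0782] z [-0.007 -0.576 -0.817] jaw [ 1.    -0.02   0.005] F [ 1.1  0.4 -0.9] w 0.78
[[153.6 109.1]
 [345.2 126.4]
 [208.6 268. ]
 [296.9 274.6]
 [138.  148.7]
 [358.6 166. ]
 [205.9 294.8]
 [299.5 300.4]]
```

View pics/p20z.png

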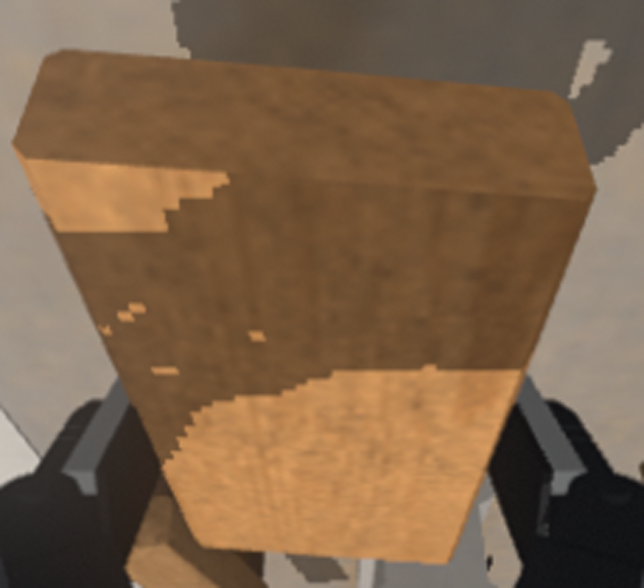

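move_arm(
  steps=[-1, 0.8, 4, 0.5, 0, 0, 0, -1, 0.8, 4, 0.5, 0, 0, 0, -1, 0.8, 4, 0.5, 0, 0, 0, -1, 0.8, 4, 0.5, 0, 0, 0, -1, 0.8, 4, 0, 0, 0, 0, -1, 0, 4, 0, 0, 0, 0, -1, 0, 4, 0, 0, 0, 0, -1, 0, 4, 0, 0, 0, 0],
)

```text
t: 20.7
eef_pos: [0.4439, -0.0321, 0.0998]
tool_rot: [0.211, 0.681, 0.668, -0.215]
contact_force: [0.7, 0.1, -2.5]
gripper_width: 0.775
```

move_arm(
  steps=[-1, 0, 4, 0, 0, 0, 0, -1, 0, 4, 0, 0, 0, 0, -1, -1.5, 4, 0, 0, 0, 0, -1, -1.5, 4, 0, 0, 0, 0, -1, -1.5, 2, 0, 0, 0, 0, -1, 0, 0, 0, 0, 0, 0],
)

```text
t: 21.3
eef_pos: [0.3976, 0.1503, 0.0996]
tool_rot: [0.21, 0.679, 0.67, -0.214]
contact_force: [0.6, -0.3, -2.1]
gripper_width: 0.774
```

```bash
python3 -c "
from h import *
import pickle
o,T=st();c=cams.read_camera('wrist');save('p21',c['pixels']);pickle.dump((o,c),open('w21.pkl','wb'));print(o['q'])"
```

```text
t 21.3 tcp [0.3976 0.1503 0.0996] grasp [0.3975 0.1468 0.0946] z [-0.009 -0.573 -0.82 ] jaw [ 1.    -0.014 -0.001] F [ 0.6 -0.3 -2.1] w 0.774
[-0.22613271  0.64172905 -0.72799476  2.04811083  0.76601029  1.30417283
 -1.45727452]
```

View pics/p21.png

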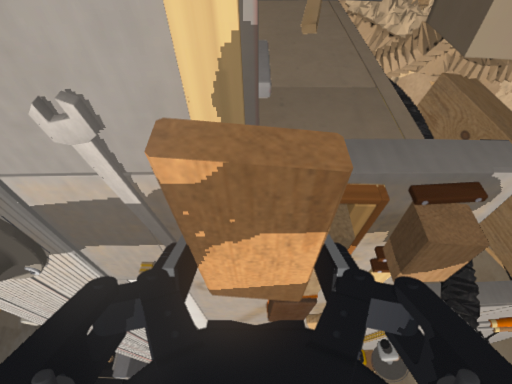

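```bash
python3 -c "
from h import *
im=cv2.imread('pics/top0.png');cv2.imwrite('pics/t0e.png',cv2.resize(im[220:255,105:195],None,fx=8,fy=8,interpolation=cv2.INTER_CUBIC))
im=cv2.imread('pics/scene0.png');cv2.imwrite('pics/s0e.png',cv2.resize(im[265:345,175:255],None,fx=7,fy=7,interpolation=cv2.INTER_CUBIC))"
```

```text
(no output)
```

View pics/t0e.png

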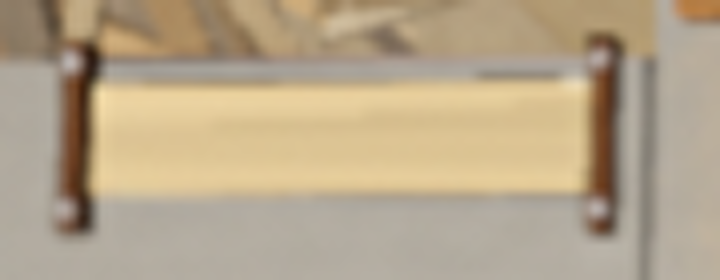

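View pics/s0e.png

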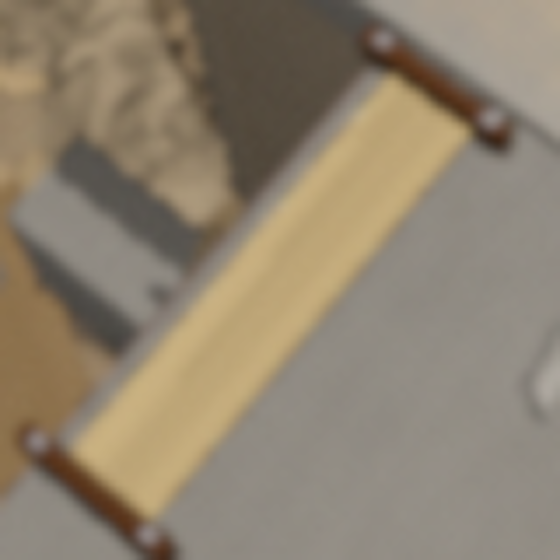

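```bash
python3 - <<'E'
from h import *
import pickle
t=pickle.load(open("top.pkl","rb")); Tt=np.array(t["T"])
s=pickle.load(open("scene.pkl","rb")); Ts=np.array(s["T"])
m=lambda l,off,k:[(off[0]+(a+.5)/k-.5,off[1]+(b+.5)/k-.5) for a,b in l]
L=[(.024,.087,.018),(-.024,.087,.018),(.024,-.087,.018),(-.024,-.087,.018)]
ot=(t,Tt,L,m([(72,62),(67,208),(602,58),(597,207)],(105,220),8))
os_=(s,Ts,L,m([(38,440),(150,537),(385,40),(490,120)],(175,265),7))
for ob in ([ot],[os_],[ot,os_]):
    p,r=fit(ob,[.37,.2,0]);print(p[:2].round(4),np.degrees(p[2]).round(2),r.round(1).tolist())
# bed
print(onz(t,Tt,m([(95,85),(92,190),(588,82),(585,192)],(105,220),8),.006).round(4).tolist())
# sanity same for 122, 175, 97 from top0 screws
o,c=pickle.load(open('w21.pkl','rb'));Tw=toolT(o)@np.array(c['T_tool_cam'])
print(onz(c,Tw,[(165,0),(194,116),(240,20)],.006).round(4))
E
```

```text
[0.3736 0.2097] -0.02 [[0.1, -0.2], [-0.1, 0.1], [-0.1, -0.1], [0.1, 0.1]]
[0.3736 0.2107] -0.23 [[0.0, 0.2], [-0.1, -0.2], [-0.2, 0.2], [0.2, -0.1]]
[0.3737 0.2103] -0.13 [[-0.1, -0.2], [-0.3, 0.1], [-0.4, -0.1], [-0.1, 0.2], [0.2, 0.0], [0.1, -0.4], [-0.1, -0.0], [0.3, -0.3]]
[[0.3909, 0.2933, 0.006], [0.3566, 0.2929, 0.006], [0.3908, 0.1292, 0.006], [0.3554, 0.1295, 0.006]]
[[0.3571 0.2392 0.006 ]
 [0.3588 0.1731 0.006 ]
 [0.392  0.2295 0.006 ]]
```

```bash
python3 - <<'E'
from h import *
import pickle
o,c=pickle.load(open('w20.pkl','rb'));T=toolT(o);Tw=T@np.array(c['T_tool_cam'])
g=T[:3,3]+.006*T[:3,2];jaw=T[:3,1];ey=np.cross([0,0,1],jaw);ez=np.array([0,0,1])
L=[(-1,.0755,.01),(1,.0675,.01),(-1,-.0615,.01),(1,-.0755,.01),(-1,.0755,-.01),(1,.0675,-.01)]
uv=np.array([(144.6,155.5),(352,168.5),(212,294.8),(299,301),(157.5,118.5),(341,133)])
def P(p):
    ca,sa=np.cos(p[3]),np.sin(p[3])
    return [g+p[0]*jaw+p[1]*ey+p[2]*ez+a*p[4]*jaw+(b*ca-z*sa)*ey+(b*sa+z*ca)*ez for a,b,z in L]
f=lambda p:(proj(c,Tw,P(p))-uv).ravel()
s=least_squares(f,[0,0,-.011,0,.034]);print(s.x.round(4),np.degrees(s.x[3]),s.fun.reshape(-1,2).round(1).tolist())
f2=lambda p:f([*p,0,.034]);s=least_squares(f2,[0,0,-.011]);print(s.x.round(4),s.fun.reshape(-1,2).round(1).tolist())
E
```

```text
[ 0.0001 -0.0024 -0.0126 -0.0074  0.0337] -0.42278749876124827 [[0.6, -1.1], [0.6, 3.2], [-4.9, -0.0], [-0.4, -0.4], [1.8, -2.4], [-0.5, 0.4]]
[ 0.0001 -0.0027 -0.0133] [[0.2, -0.5], [1.1, 3.5], [-5.0, -1.5], [-0.2, -1.9], [1.2, -2.1], [0.0, 0.6]]
```

move_arm(
  steps=[-1, -0.8, 2.1, -0.5, 0, 0, 0.3, -1, -0.8, 2.1, -0.5, 0, 0, 0.4, -1, -0.8, 2.1, -0.5, 0, 0, 0, -1, 0, 0, -1.5, 0, 0, 0, -1, 0, 0, -1.5, 0, 0, 0, -1, 0, 0, 0, 0, 0, 0],
)

```text
t: 21.95
eef_pos: [0.3753, 0.2068, 0.0537]
tool_rot: [0.213, 0.677, 0.671, -0.216]
contact_force: [-0.5, -1.6, -1.4]
gripper_width: 0.776
```

```bash
python3 -c "
from h import *
import pickle
goto(35,-.1,[.3737,.2103,.028]);o=status.get_obs();c=cams.read_camera('wrist');save('p22',c['pixels']);pickle.dump((o,c),open('w22.pkl','wb'));print(o['q'])"
```

```text
t 21.95 tcp [0.3753 0.2068 0.0537] grasp [0.3752 0.2033 0.0488] z [-0.006 -0.578 -0.816] jaw [ 1.    -0.009 -0.001] F [-0.5 -1.6 -1.4] w 0.776
rotvec [ 0.31 -0.07  0.42] dcm [-0.16  0.69 -2.08]
[-0.35423942  0.75671138 -0.71533066  2.00503127  0.77886101  1.29860426
 -1.58639133]
```

View pics/p22.png

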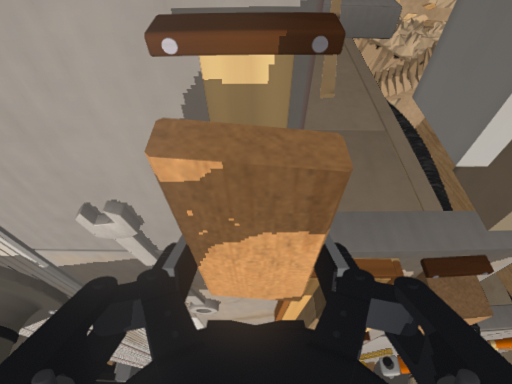

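move_arm(
  steps=[-1, -0.1, 0.4, -0.4, 0.3, 0, 0.4, -1, 0, 0.3, -0.5, 0, 0, 0, -1, 0, 0, -0.4, 0, 0, 0, -1, 0, 0, 0, 0, 0, 0],
)

```text
t: 22.4
eef_pos: [0.3744, 0.2165, 0.0425]
tool_rot: [0.212, 0.675, 0.675, -0.211]
contact_force: [0.5, -0.7, -1.5]
gripper_width: 0.777
```

```bash
python3 -c "
from h import *
import pickle
goto(35,-.1,[.3737,.2103,.028]);o=status.get_obs();c=cams.read_camera('wrist');save('p23',c['pixels'])"
```

```text
t 22.4 tcp [0.3744 0.2165 0.0425] grasp [0.3744 0.2131 0.0376] z [ 0.001 -0.571 -0.821] jaw [ 1.    -0.     0.001] F [ 0.5 -0.7 -1.5] w 0.777
rotvec [-0.2   0.05 -0.09] dcm [-0.07 -0.27 -0.96]
```

View pics/p23.png

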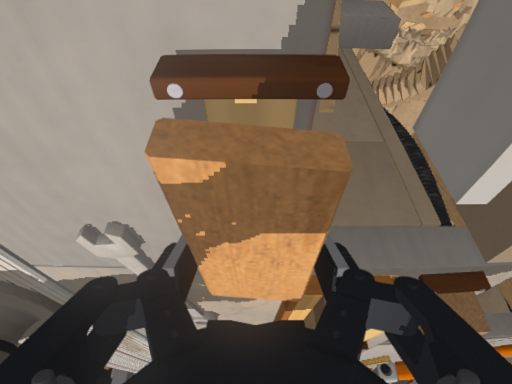

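move_arm(
  steps=[-1, -0.05, -0.2, -0.4, 0, 0, 0, -1, 0, 0, -0.3, 0, 0, 0, -1, 0, 0, 0, 0, 0, 0],
)

```text
t: 22.75
eef_pos: [0.3738, 0.2142, 0.0355]
tool_rot: [0.212, 0.675, 0.675, -0.211]
contact_force: [-1.0, -0.7, -2.8]
gripper_width: 0.775
```

move_arm(
  steps=[-1, 0, 0, -0.15, 0, 0, 0, -1, 0, 0, 0, 0, 0, 0],
)

```text
t: 22.95
eef_pos: [0.3739, 0.2146, 0.0342]
tool_rot: [0.212, 0.675, 0.675, -0.211]
contact_force: [-0.3, 0.3, -1.6]
gripper_width: 0.778
```

move_arm(
  steps=[-1, 0, 0, -0.15, 0, 0, 0, -1, 0, 0, 0, 0, 0, 0],
)

```text
t: 23.15
eef_pos: [0.3739, 0.2146, 0.0328]
tool_rot: [0.212, 0.675, 0.675, -0.211]
contact_force: [0.5, 0.2, -0.9]
gripper_width: 0.776
```

move_arm(
  steps=[-1, 0, 0, -0.15, 0, 0, 0, -1, 0, 0, 0, 0, 0, 0],
)

```text
t: 23.35
eef_pos: [0.3739, 0.2147, 0.0324]
tool_rot: [0.212, 0.675, 0.674, -0.211]
contact_force: [-1.6, 0.8, 7.8]
gripper_width: 0.774
```

move_arm(
  steps=[-0.2, 0, 0, 0, 0, 0, 0, 0.3, 0, 0, 0, 0, 0, 0, 1, 0, 0, 0, 0, 0, 0, 1, 0, 0, 0, 0, 0, 0, 1, 0, 1.5, 2.2, 0, 0, 0, 1, 0, 2, 4, 0, 0, 0, 1, 0, 1, 4, 0, 0, 0, 1, 0, 0, 0, 0, 0, 0],
)

```text
t: 24.15
eef_pos: [0.3749, 0.2635, 0.1373]
tool_rot: [0.211, 0.676, 0.675, -0.207]
contact_force: [0.6, 1.1, -0.2]
gripper_width: 0.997
```

```bash
python3 -c "
from h import *
import pickle
o,T=st();c=cams.read_camera('wrist');save('p24',c['pixels']);pickle.dump((o,c),open('w24.pkl','wb'));print(o['q'])
save('p24t',cv2.resize(cams.read_camera('top')['pixels'][140:260,170:430],None,fx=3,fy=3,interpolation=cv2.INTER_CUBIC))"
```

```text
t 24.15 tcp [0.3749 0.2635 0.1373] grasp [0.3749 0.2601 0.1324] z [ 0.006 -0.565 -0.825] jaw [1.    0.001 0.006] F [ 0.6  1.1 -0.2] w 0.997
[-0.3836381   0.662279   -0.78279133  1.89583516  0.67042583  1.44202874
 -1.51433437]
```

View pics/p24.png

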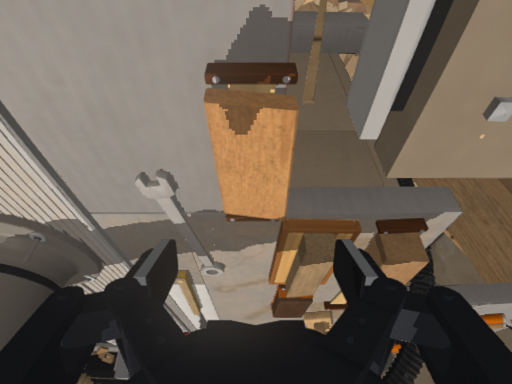

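View pics/p24t.png

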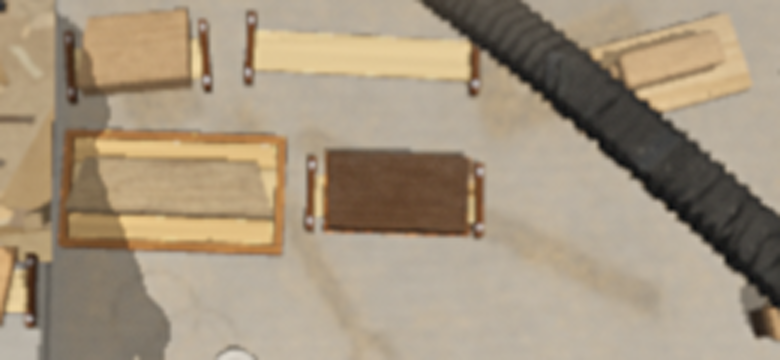

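```bash
python3 -c "
from h import *
im=cv2.imread('pics/p24t.png');cv2.imwrite('pics/p24tz.png',cv2.resize(im[115:265,45:300],None,fx=3,fy=3,interpolation=cv2.INTER_CUBIC))
cv2.imwrite('pics/p24ty.png',cv2.resize(im[0:250,50:500],None,fx=1.7,fy=1.7,interpolation=cv2.INTER_CUBIC))"
```

```text
(no output)
```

View pics/p24tz.png

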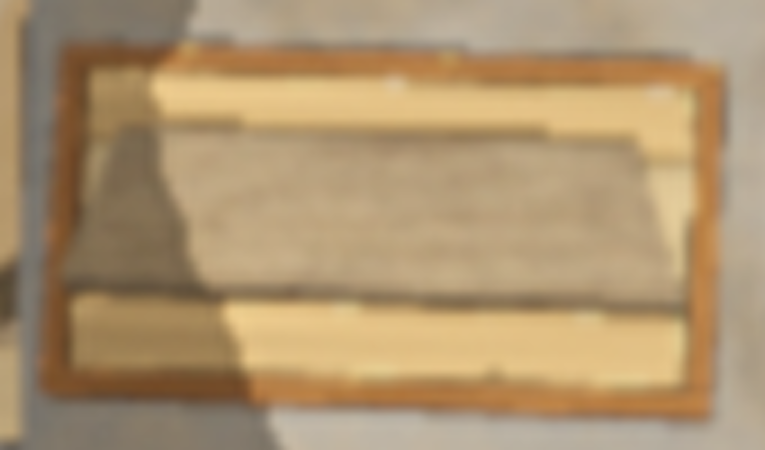

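View pics/p24ty.png

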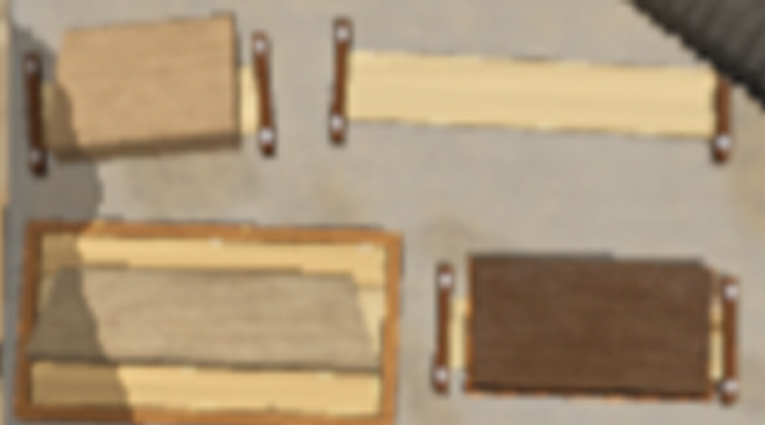

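```bash
python3 - <<'E'
from h import *
import pickle
t=pickle.load(open("top.pkl","rb")); Tt=np.array(t["T"])
f=lambda l:[(170+(50+x/1.7)/3,140+(y/1.7)/3) for x,y in l]
g=lambda l:[(170+(45+x/3)/3,140+(115+y/3)/3) for x,y in l]
loc=lambda P,c,yaw:((P[:,:2]-c)@np.array([[np.cos(yaw),-np.sin(yaw)],[np.sin(yaw),np.cos(yaw)]])).round(4).tolist()
print("spacer local",loc(onz(t,Tt,f([(65,30),(47,155),(240,145),(234,14)]),.052),np.array([.574,.034]),np.radians(4.3)))
print("spacer foot? local",loc(onz(t,Tt,f([(245,142),(243,150)]),.006),np.array([.574,.034]),np.radians(4.3)))
print("cork local",loc(onz(t,Tt,f([(468,256),(468,388),(708,398),(708,262)]),.038),np.array([.4495,-.1887]),np.radians(-2.9)))
print("scr97",loc(onz(t,Tt,f([(32,62),(38,167),(259,43),(266,143)]),.018),np.array([.574,.034]),np.radians(4.3)))
print("scr122",loc(onz(t,Tt,f([(444,280),(440,376),(732,291),(729,387)]),.018),np.array([.4495,-.1887]),np.radians(-2.9)))
print("scr175",onz(t,Tt,f([(343,35),(337,122),(720,143)]),.018).round(4).tolist())
P=onz(t,Tt,g([(128,125),(65,285),(680,300),(635,140)]),.044);print("stop",P.round(4).tolist())
P=onz(t,Tt,g([(62,48),(45,392),(710,415),(722,65)]),.018);print("tray",P.round(4).tolist(),P.mean(0))
E
```

```text
spacer local [[0.0291, 0.0333], [-0.0344, 0.046], [-0.0382, -0.0498], [0.0293, -0.0518]]
spacer foot? local [[-0.0251, -0.0498], [-0.0292, -0.0485]]
cork local [[0.0325, 0.0603], [-0.0331, 0.0582], [-0.0337, -0.059], [0.0339, -0.0582]]
scr97 [[0.0245, 0.0563], [-0.0315, 0.0562], [0.0236, -0.0616], [-0.0297, -0.0611]]
scr122 [[0.0237, 0.0714], [-0.025, 0.0718], [0.0234, -0.0734], [-0.0252, -0.0724]]
scr175 [[0.6056, -0.069, 0.018], [0.5595, -0.0655, 0.018], [0.5457, -0.2603, 0.018]]
stop [[0.4815, 0.0692, 0.044], [0.4365, 0.0862, 0.044], [0.4303, -0.0846, 0.044], [0.4753, -0.0726, 0.044]]
tray [[0.5094, 0.093, 0.018], [0.4097, 0.0962, 0.018], [0.4011, -0.0924, 0.018], [0.5015, -0.0971, 0.018]] [ 4.55425694e-01 -9.45194939e-05  1.80000000e-02]
```

```bash
python3 -c "
from h import *
goto(35,-2.5,[.4563,.0015,.09])"
```

```text
t 24.25 tcp [0.3743 0.26   0.1339] grasp [0.3743 0.2566 0.129 ] z [ 0.002 -0.569 -0.822] jaw [ 1.    -0.     0.003] F [-1.4  0.6 -0.3] w 1.003
rotvec [-0.29  0.16 -2.5 ] dcm [  8.22 -25.5   -3.9 ]
```

move_arm(
  steps=[1, 1.2, -3.7, 0, 0, 0, -0.5, 1, 1.2, -3.7, 0, 0, 0, -0.5, 1, 1.2, -3.7, 0, 0, 0, -0.5, 1, 1.2, -3.6, -0.5, 0, 0, -0.5, 1, 1.2, -3.6, -1, 0, 0, -0.5, 1, 1.2, -3.6, -1, 0, 0, 0, 1, 1, -3.6, -1.4, 0, 0, 0, 1, 0, 0, 0, 0, 0, 0],
)

```text
t: 25.05
eef_pos: [0.4541, -0.0026, 0.0922]
tool_rot: [0.207, 0.691, 0.657, -0.22]
contact_force: [0.5, 0.3, -0.1]
gripper_width: 1.001
```

```bash
python3 -c "
from h import *
import pickle
goto(35,-2.5,[.4563,.0015,.0395]);o=status.get_obs();c=cams.read_camera('wrist');save('p25',c['pixels']);pickle.dump((o,c),open('w25.pkl','wb'))"
```

```text
t 25.05 tcp [ 0.4541 -0.0026  0.0922] grasp [ 0.4539 -0.0061  0.0873] z [-0.033 -0.575 -0.818] jaw [ 0.999 -0.052 -0.004] F [ 0.5  0.3 -0.1] w 1.001
rotvec [ 0.13 -0.22  0.49] dcm [ 0.23  0.76 -4.78]
```

View pics/p25.png

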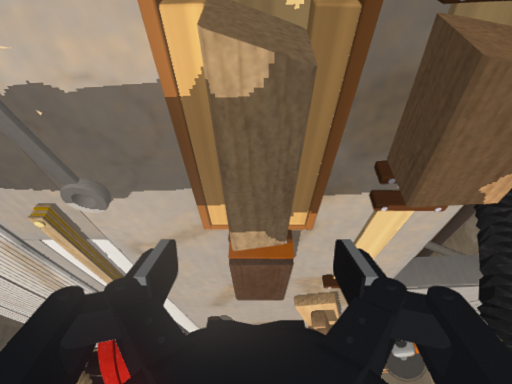

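```bash
python3 -c "
from h import *
import pickle
o,c=pickle.load(open('w25.pkl','rb'));T=toolT(o);Tw=T@np.array(c['T_tool_cam'])
P=onz(c,Tw,[(201,30),(232,248),(316,65),(291,238)],.044);print(P.round(4))"
```

```text
[[ 0.4408  0.0892  0.044 ]
 [ 0.4316 -0.0772  0.044 ]
 [ 0.4823  0.0745  0.044 ]
 [ 0.4797 -0.0622  0.044 ]]
```

move_arm(
  steps=[1, 0.1, 0.4, -1, 0, 0, 0.4, 1, 0.1, 0.4, -1.5, 0, 0, 0, 1, 0, 0, -1, 0, 0, 0, 1, 0, 0, 0, 0, 0, 0],
)

```text
t: 25.5
eef_pos: [0.457, 0.0135, 0.0578]
tool_rot: [0.207, 0.686, 0.663, -0.216]
contact_force: [0.1, 0.4, 0.8]
gripper_width: 1.003
```

```bash
python3 -c "
from h import *
import pickle
goto(35,-2.5,[.4563,.0015,.0395]);c=cams.read_camera('wrist');save('p26',c['pixels'])"
```

```text
t 25.5 tcp [0.457  0.0135 0.0578] grasp [0.4569 0.0101 0.0529] z [-0.021 -0.57  -0.821] jaw [ 0.999 -0.035 -0.002] F [0.1 0.4 0.8] w 1.003
rotvec [-0.22 -0.09 -0.52] dcm [-0.06 -0.86 -1.34]
```

View pics/p26.png

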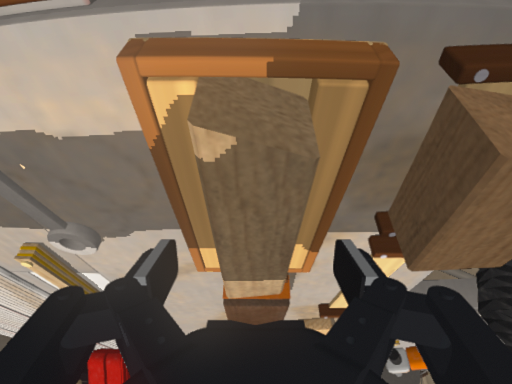

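move_arm(
  steps=[1, 0, -0.8, -0.5, 0, 0, -0.5, 1, 0, 0, -0.5, 0, 0, 0, 1, 0, 0, 0, 0, 0, 0],
)

```text
t: 25.85
eef_pos: [0.4577, 0.0039, 0.049]
tool_rot: [0.207, 0.69, 0.659, -0.216]
contact_force: [-0.2, -0.5, 0.8]
gripper_width: 0.997
```

```bash
python3 -c "
from h import *
import pickle
goto(35,-2.5,[.4563,.0015,.0395])"
```

```text
t 25.85 tcp [0.4577 0.0039 0.049 ] grasp [0.4576 0.0005 0.0441] z [-0.026 -0.57  -0.821] jaw [ 0.999 -0.046  0.001] F [-0.2 -0.5  0.8] w 0.997
rotvec [-0.19  0.05  0.16] dcm [-0.13  0.1  -0.46]
```

move_arm(
  steps=[1, -0.1, 0.1, -0.35, 0, 0, 0, 1, 0, 0, 0, 0, 0, 0],
)

```text
t: 26.05
eef_pos: [0.4568, 0.0058, 0.0456]
tool_rot: [0.207, 0.69, 0.659, -0.216]
contact_force: [-0.9, -0.7, -0.2]
gripper_width: 1.002
```

move_arm(
  steps=[-1, 0, 0, 0, 0, 0, 0, -1, 0, 0, 0, 0, 0, 0, -1, 0, 0, 0, 0, 0, 0, -1, 0, 0, 0, 0, 0, 0, -1, 0, 0, 0, 0, 0, 0],
  newtons=60,
)

```text
t: 26.55
eef_pos: [0.457, 0.0059, 0.0462]
tool_rot: [0.207, 0.69, 0.659, -0.216]
contact_force: [-0.7, 2.7, 5.5]
gripper_width: 0.514
```

```bash
python3 -c "
from h import *
import pickle
st();c=cams.read_camera('wrist');save('p27',c['pixels'])"
```

```text
t 26.55 tcp [0.457  0.0059 0.0462] grasp [0.4569 0.0025 0.0413] z [-0.025 -0.57  -0.821] jaw [ 0.999 -0.045  0.002] F [-0.7  2.7  5.5] w 0.514
```

View pics/p27.png

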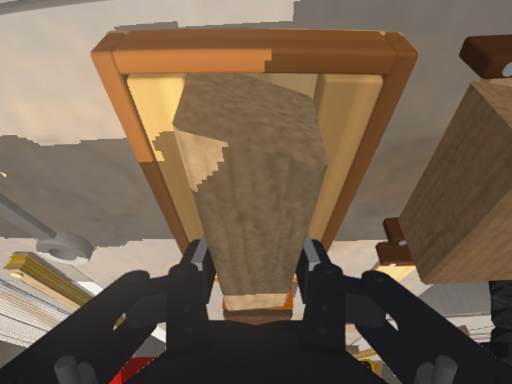

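move_arm(
  steps=[-1, 0, 0, 0.5, 0, 0, 0, -1, 0, 0, 0.5, 0, 0, 0, -1, 0, 0, 0, 0, 0, 0],
)

```text
t: 26.9
eef_pos: [0.457, 0.0055, 0.0563]
tool_rot: [0.207, 0.69, 0.659, -0.216]
contact_force: [-0.4, 0.5, -2.6]
gripper_width: 0.513
```

```bash
python3 -c "
from h import *
import pickle
st();c=cams.read_camera('wrist');save('p28',c['pixels'])"
```

```text
t 26.9 tcp [0.457  0.0055 0.0563] grasp [0.4569 0.0021 0.0514] z [-0.025 -0.57  -0.821] jaw [ 0.999 -0.046  0.002] F [-0.4  0.5 -2.6] w 0.513
```

View pics/p28.png

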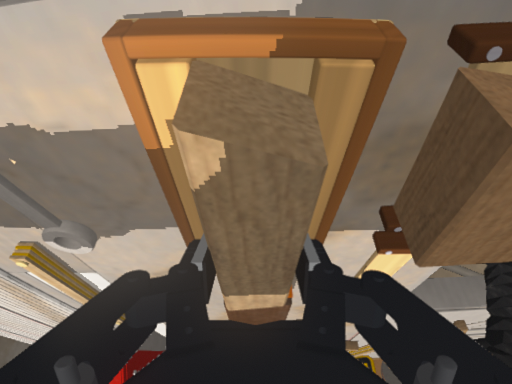

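move_arm(
  steps=[-1, 0, 0, 1, 0, 0, 0, -1, 0, 0, 2, 0, 0, 0, -1, 0, 0, 2, 0, 0, 0, -1, 0, 0, 1, 0, 0, 0, -1, 0, 0, 0, 0, 0, 0],
)

```text
t: 27.45
eef_pos: [0.4577, 0.0058, 0.1171]
tool_rot: [0.208, 0.69, 0.659, -0.215]
contact_force: [-0.5, 0.7, -2.8]
gripper_width: 0.513
```

```bash
python3 -c "
from h import *
import pickle
goto(35,-3.4,[.577,-.163,.08]);c=cams.read_camera('wrist');save('p29',c['pixels']);c=cams.read_camera('scene');save('p29s',c['pixels'])"
```

```text
t 27.45 tcp [0.4577 0.0058 0.1171] grasp [0.4576 0.0024 0.1122] z [-0.023 -0.569 -0.822] jaw [ 0.999 -0.046  0.004] F [-0.5  0.7 -2.8] w 0.513
rotvec [-0.25  0.24 -0.78] dcm [ 11.95 -16.54  -3.22]
```

View pics/p29.png

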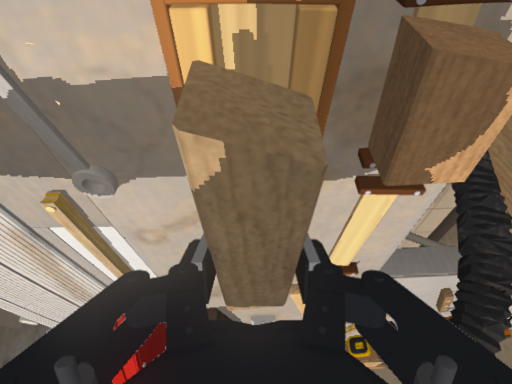

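View pics/p29s.png

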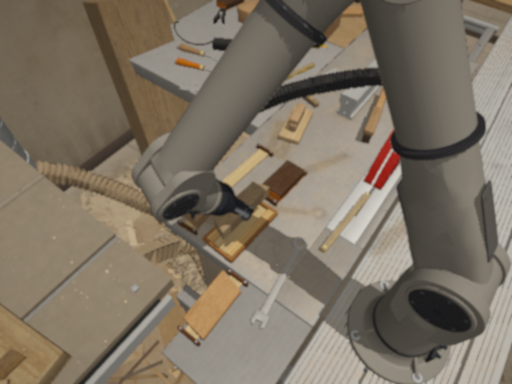

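move_arm(
  steps=[-1, 0.2, -3.4, 0, 0, 0, 0, -1, 0.2, -3.4, 0, 0, 0, 0, -1, 0.2, -3.4, 0, 0, 0, 0, -1, 0.4, -3.4, -0.3, 0, 0, 0, -1, 2.5, -0.9, -0.5, 0, 0, -0.4, -1, 2.8, -0.7, -0.5, 0, 0, -0.4, -1, 2.8, -0.7, -0.5, 0, 0, 0, -1, 2.5, -0.5, -0.3, 0, 0, 0],
)

```text
t: 28.35
eef_pos: [0.5732, -0.1592, 0.0931]
tool_rot: [0.204, 0.695, 0.654, -0.218]
contact_force: [0.1, -0.5, -1.4]
gripper_width: 0.514
```

move_arm(
  steps=[-1, 0, 0, 0, 0, 0, 0, -1, 0, 0, 0, 0, 0, 0],
)

```text
t: 28.55
eef_pos: [0.5721, -0.1583, 0.0933]
tool_rot: [0.204, 0.695, 0.654, -0.218]
contact_force: [-0.4, -0.4, -2.7]
gripper_width: 0.513
```

```bash
python3 -c "
from h import *
import pickle
goto(35,-3.4,[.577,-.163,.06]);o=status.get_obs();c=cams.read_camera('wrist');save('p30',c['pixels']);pickle.dump((o,c),open('w30.pkl','wb'));c=cams.read_camera('scene');save('p30s',c['pixels'])"
```

```text
t 28.55 tcp [ 0.5721 -0.1583  0.0933] grasp [ 0.5719 -0.1617  0.0884] z [-0.035 -0.569 -0.822] jaw [ 0.998 -0.06  -0.001] F [-0.4 -0.4 -2.7] w 0.513
rotvec [-0.25 -0.06  0.04] dcm [ 0.51 -0.13 -2.84]
```

View pics/p30.png

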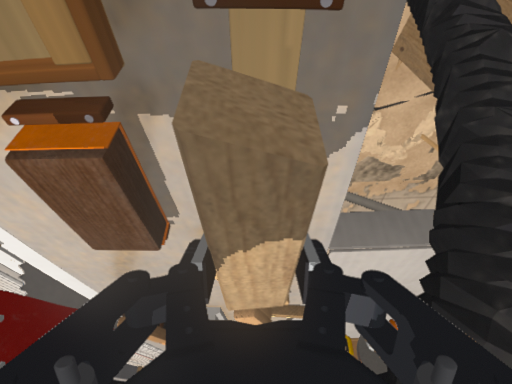

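View pics/p30s.png

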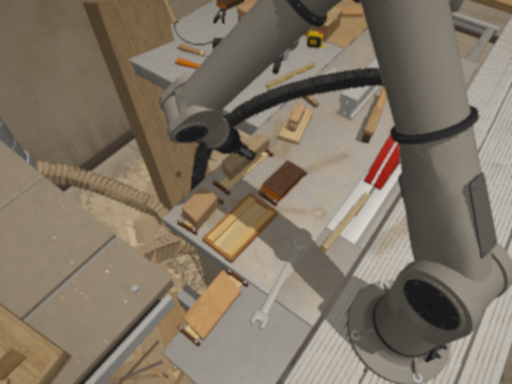

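move_arm(
  steps=[-1, 0.4, -0.1, -1.5, 0, 0, 0, -1, 0, 0, -1.5, 0, 0, 0, -1, 0, 0, 0, 0, 0, 0],
)

```text
t: 28.95
eef_pos: [0.575, -0.1595, 0.062]
tool_rot: [0.204, 0.694, 0.655, -0.219]
contact_force: [-1.1, 0.2, -2.6]
gripper_width: 0.512
```

```bash
python3 -c "
from h import *
import pickle
goto(35,-3.5,[.5766,-.1633,.0433]);o=status.get_obs();c=cams.read_camera('wrist');save('p31',c['pixels']);pickle.dump((o,c),open('w31.pkl','wb'))"
```

```text
t 28.95 tcp [ 0.575  -0.1595  0.062 ] grasp [ 0.5748 -0.1629  0.0571] z [-0.037 -0.569 -0.821] jaw [ 0.998 -0.059 -0.003] F [-1.1  0.2 -2.6] w 0.512
rotvec [-0.23 -0.18 -0.1 ] dcm [ 0.18 -0.04 -1.38]
```

View pics/p31.png

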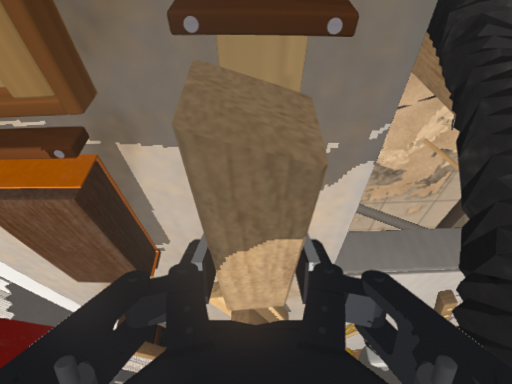

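```bash
python3 -c "
from h import *
import pickle
o,c=pickle.load(open('w31.pkl','rb'));T=toolT(o);Tw=T@np.array(c['T_tool_cam'])
P=onz(c,Tw,[(191,24),(335,26)],.018);m=P.mean(0);print(P.round(4),m);y=np.radians(-3.5);print(m[:2]-.0985*np.array([-np.sin(y),np.cos(y)]))
print(onz(c,Tw,[(219,37),(307,37)],.006).round(4))
g=T[:3,3]+.006*T[:3,2];jaw=T[:3,1];ey=np.cross([0,0,1],jaw);s=g-.001*ey-[0,0,.0173]
print(proj(c,Tw,[s+a*.0225*jaw+b*ey+np.array([0,0,z]) for z in(-.02,.02) for a,b in((-1,.0875),(1,.073))]).round(1))
P=onz(c,Tw,[(196,62),(314,99)],s[2]-.02);print(P.round(4),s,'local',(P-s)@ey)"
```

```text
[[ 0.5602 -0.0639  0.018 ]
 [ 0.608  -0.0672  0.018 ]] [ 0.58410444 -0.06552508  0.018     ]
[ 0.57809116 -0.16384136]
[[ 0.567  -0.0731  0.006 ]
 [ 0.6008 -0.0751  0.006 ]]
[[190.1  60.5]
 [309.6  96.2]
 [165.7 131.3]
 [326.2 169.3]]
[[ 0.5595 -0.0759  0.0198]
 [ 0.6034 -0.0936  0.0198]] [ 0.57475587 -0.16388052  0.03975455] local [0.08686869 0.07182532]
```

move_arm(
  steps=[-1, 0.15, 0, -0.5, 0, 0, 0, -1, 0, 0, -0.5, 0, 0, 0, -1, 0, 0, 0, 0, 0, 0],
)

```text
t: 29.3
eef_pos: [0.5782, -0.1594, 0.0543]
tool_rot: [0.205, 0.695, 0.654, -0.217]
contact_force: [0.0, 0.2, -2.2]
gripper_width: 0.514
```

```bash
python3 -c "
from h import *
import pickle
goto(35,-3.5,[.5766,-.1633,.0433]);o=status.get_obs();c=cams.read_camera('wrist');save('p32',c['pixels']);pickle.dump((o,c),open('w32.pkl','wb'))"
```

```text
t 29.3 tcp [ 0.5782 -0.1594  0.0543] grasp [ 0.578  -0.1628  0.0494] z [-0.034 -0.569 -0.821] jaw [ 0.998 -0.059  0.   ] F [ 0.   0.2 -2.2] w 0.514
rotvec [-0.22  0.04 -0.09] dcm [-0.14 -0.05 -0.61]
```

View pics/p32.png

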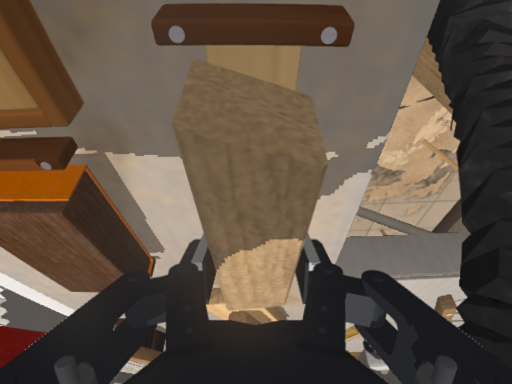

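move_arm(
  steps=[-1, -0.05, 0, -0.3, 0, 0, 0, -1, 0, 0, -0.2, 0, 0, 0, -1, 0, 0, 0, 0, 0, 0],
)

```text
t: 29.65
eef_pos: [0.5778, -0.1594, 0.0496]
tool_rot: [0.205, 0.695, 0.654, -0.217]
contact_force: [-0.0, -0.7, -2.2]
gripper_width: 0.51
```

move_arm(
  steps=[-1, 0, 0, -0.15, 0, 0, 0, -1, 0, 0, 0, 0, 0, 0],
)

```text
t: 29.85
eef_pos: [0.578, -0.1594, 0.0483]
tool_rot: [0.205, 0.695, 0.654, -0.217]
contact_force: [0.1, -0.2, -2.6]
gripper_width: 0.514
```

```bash
python3 -c "
from h import *
import pickle
o,T=st();c=cams.read_camera('wrist');save('p33',c['pixels']);pickle.dump((o,c),open('w33.pkl','wb'))"
```

```text
t 29.85 tcp [ 0.578  -0.1594  0.0483] grasp [ 0.5778 -0.1628  0.0434] z [-0.033 -0.569 -0.821] jaw [ 0.998 -0.059  0.001] F [ 0.1 -0.2 -2.6] w 0.514
```

View pics/p33.png

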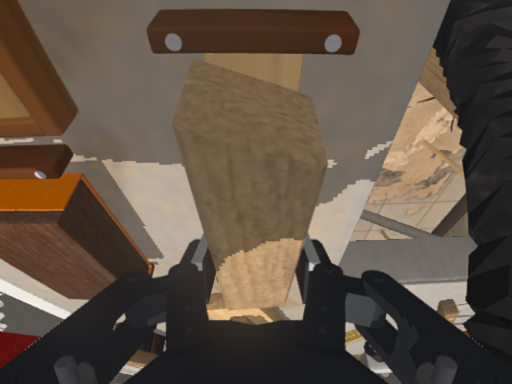

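move_arm(
  steps=[-1, 0, 0, -0.15, 0, 0, 0, -1, 0, 0, 0, 0, 0, 0],
)

```text
t: 30.1
eef_pos: [0.578, -0.1594, 0.0482]
tool_rot: [0.206, 0.695, 0.654, -0.218]
contact_force: [-3.3, 2.2, 8.5]
gripper_width: 0.515
```

move_arm(
  steps=[-0.5, 0, 0, 0, 0, 0, 0, 0.2, 0, 0, 0, 0, 0, 0, 0.5, 0, 0, 0, 0, 0, 0, 0.5, 0, 0, 0, 0, 0, 0, 0.5, 0, 1.5, 2.2, 0, 0, 0, 0.5, 0, 2.5, 4, 0, 0, 0, 1, -1, 3, 4, 0, 0, 0, 1, -2, 3, 3, 0, 0, 0],
)

```text
t: 30.9
eef_pos: [0.5491, -0.0589, 0.1802]
tool_rot: [0.206, 0.695, 0.654, -0.216]
contact_force: [-0.5, 0.4, 0.9]
gripper_width: 0.999
```

move_arm(
  steps=[1, -2, 3, 4, 0, 0, 0, 1, -2, 3, 4, 6, 0, 0, 1, -2, 0, 4, 8, 0, 0, 1, -1, 0, 4, 8, 0, 0, 1, 0, 0, 2, 8, 0, 0, 1, 0, 0, 0, 0, 0, 0, 1, 0, 0, 0, 0, 0, 0],
)

```text
t: 31.6
eef_pos: [0.4807, -0.0055, 0.3524]
tool_rot: [0.019, 0.725, 0.687, -0.041]
contact_force: [-0.1, 0.7, -0.8]
gripper_width: 1.003
```

```bash
python3 -c "
from h import *
import pickle
o,T=st();c=cams.read_camera('wrist');save('p34',c['pixels']);pickle.dump((o,c),open('w34.pkl','wb'))
c=cams.read_camera('top')['pixels'];save('p34t',c);c=cams.read_camera('scene')['pixels'];save('p34s',c)"
```

```text
t 31.6 tcp [ 0.4807 -0.0055  0.3524] grasp [ 0.4805 -0.006   0.3464] z [-0.033 -0.085 -0.996] jaw [ 0.998 -0.055 -0.028] F [-0.1  0.7 -0.8] w 1.003
```

View pics/p34.png

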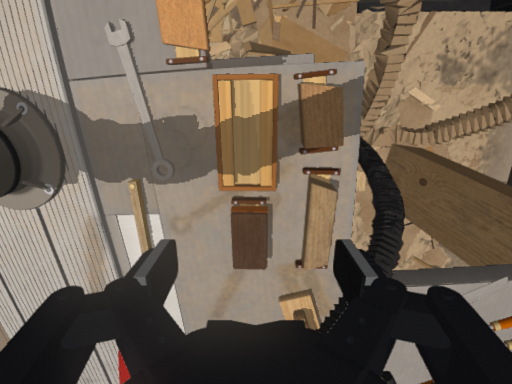

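View pics/p34t.png

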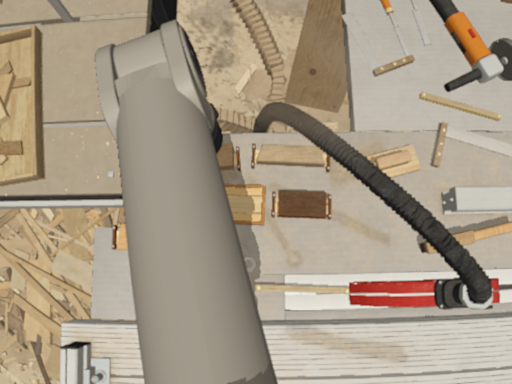

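View pics/p34s.png

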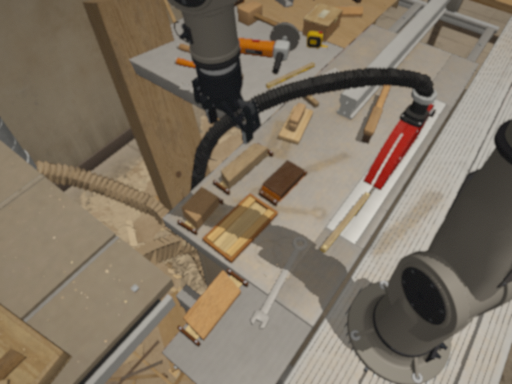

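```bash
python3 -c "
from h import *
im=cv2.imread('pics/p34.png');cv2.imwrite('pics/p34a.png',cv2.resize(im[60:275,205:350],None,fx=2.75,fy=2.75,interpolation=cv2.INTER_CUBIC))
im=cv2.imread('pics/p34s.png');cv2.imwrite('pics/p34b.png',cv2.resize(im[130:345,160:310],None,fx=2.75,fy=2.75,interpolation=cv2.INTER_CUBIC))"
```

```text
(no output)
```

View pics/p34a.png

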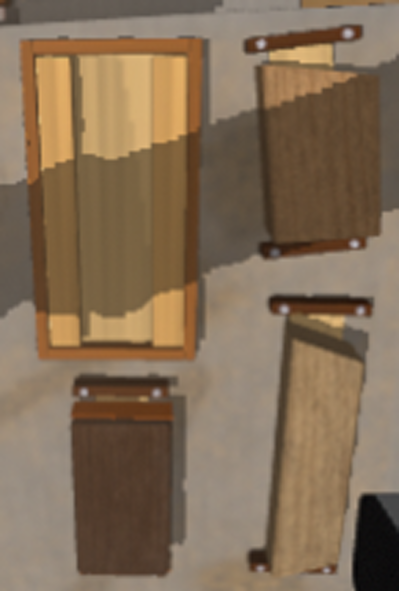

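View pics/p34b.png

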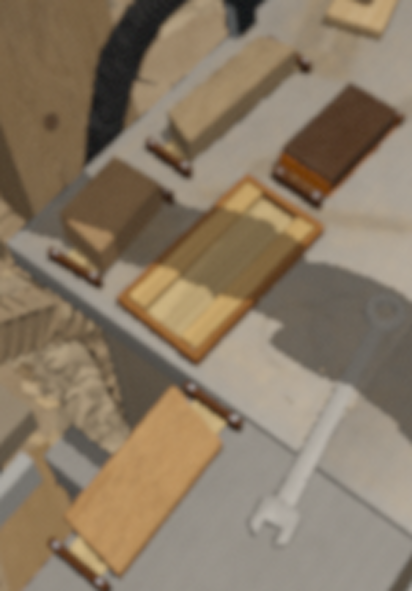

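move_arm(
  steps=[1, -1, 4, 1, 0, 0, 0, 1, -1, 4, 1, 0, 0, 0, 1, -1, 4, 1, 0, 0, 0, 1, -1, 4, 0, 0, 0, 0, 1, 0, 4, 0, 0, 0, 0, 1, 0, 0, 0, 0, 0, 0],
)

```text
t: 32.35
eef_pos: [0.4384, 0.2026, 0.3816]
tool_rot: [0.017, 0.72, 0.693, -0.04]
contact_force: [-0.1, -0.1, -0.1]
gripper_width: 1.001
```

```bash
python3 -c "
from h import *
import pickle
o,T=st();c=cams.read_camera('wrist');save('p35',c['pixels']);pickle.dump((o,c),open('w35.pkl','wb'))
im=c['pixels'];save('p35a',cv2.resize(im[40:280,110:360],None,fx=2.5,fy=2.5,interpolation=cv2.INTER_CUBIC))"
```

```text
t 32.35 tcp [0.4384 0.2026 0.3816] grasp [0.4382 0.2021 0.3756] z [-0.034 -0.08  -0.996] jaw [ 0.999 -0.04  -0.031] F [-0.1 -0.1 -0.1] w 1.001
```

View pics/p35a.png

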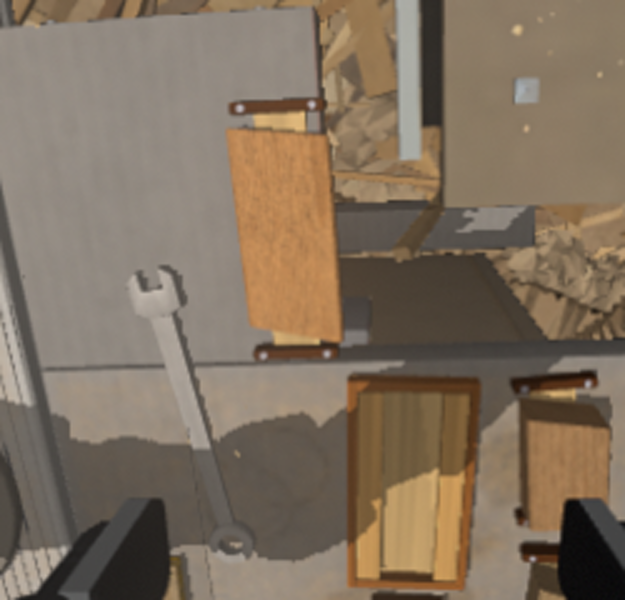

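```bash
python3 - <<'E'
from h import *
import pickle
def ana(n,pk,off,k,top,scr,z,L):
    o,c=pickle.load(open(pk,'rb'));Tw=toolT(o)@np.array(c['T_tool_cam'])
    m=lambda l:[(off[0]+(a+.5)/k-.5,off[1]+(b+.5)/k-.5) for a,b in l]
    p,r=fit([(c,Tw,[(-.024,L,.018),(.024,L,.018),(-.024,-L,.018),(.024,-L,.018)],m(scr))],[.5,0,0])
    P=onz(c,Tw,m(top),z)[:,:2]-p[:2];a=p[2];Rm=np.array([[np.cos(a),-np.sin(a)],[np.sin(a),np.cos(a)]])
    print(n,p[:2].round(4),np.degrees(a).round(2),"res",abs(r).max().round(1),"\n corners local mm",(P@Rm*1000).round(1).tolist())
ana("board","w35.pkl",(110,40),2.5,[(228,130),(330,138),(340,342),(252,328)],[(237,107),(316,105),(263,353),(327,352)],.026,.087)
ana("stop","w34.pkl",(205,60),2.75,[(290,320),(365,362),(338,572),(272,572)],[(283,308),(362,308),(261,566),(327,569)],.046,.0985)
ana("spacer","w34.pkl",(205,60),2.75,[(262,65),(378,78),(380,237),(272,240)],[(261,44),(348,33),(275,250),(357,243)],.052,.0595)
E
```

```text
board [0.3739 0.2114] -0.35 res 1.4 
 corners local mm [[-32.1, 72.6], [35.0, 65.0], [35.0, -76.0], [-28.7, -63.7]]
stop [ 0.5775 -0.1627] -3.79 res 0.5 
 corners local mm [[-24.9, 99.2], [22.6, 73.6], [23.8, -80.5], [-21.2, -81.5]]
spacer [0.5741 0.0336] 4.37 res 0.8 
 corners local mm [[-28.8, 48.3], [30.5, 34.7], [29.7, -49.5], [-30.2, -43.9]]
```

```bash
python3 -c "
from h import *
im=cams.read_camera('top')['pixels'];save('p36',cv2.resize(im[138:178,225:345],None,fx=6.5,fy=6.5,interpolation=cv2.INTER_CUBIC))"
```

```text
(no output)
```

View pics/p36.png

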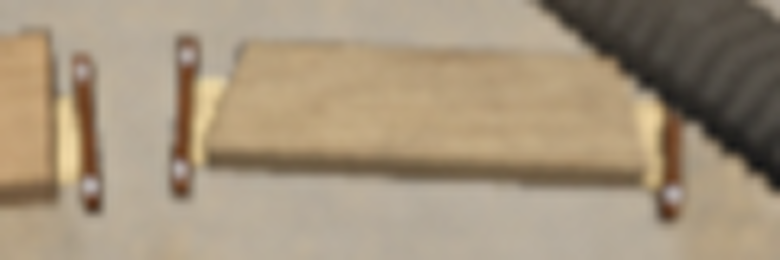

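```bash
python3 -c "
from h import *
from station import order
st();print(order.hand_in())"
```

```text
t 32.45 tcp [0.44   0.1974 0.3811] grasp [0.4398 0.1969 0.3752] z [-0.035 -0.083 -0.996] jaw [ 0.998 -0.047 -0.031] F [-0.1 -0.5 -0.4] w 0.998
the job is handed in; nothing more can be done
None
```

All four pieces are in the cradles that fit them, and I handed the job in at about 32 s. I took the stack apart from the top (spacer, sanding block, board), then lifted the stop block straight up out of the tray. The tool leaned about 35° so it could work under the hose that hangs over the stack. The gripper is open and the arm was clear of everything at the end.

| Piece | Last check after placing |
|---|---|
| Spacer | About 1 mm off centre at most (top and wrist cameras) |
| Sanding block | About 1 mm off centre (top camera) |
| Board | About 2 mm off centre (wrist camera) |
| Stop block | Clear gaps at both end cleats in the top picture |

- **Tray:** both packing sticks still lie in it in the last pictures.
- **Forces:** the highest wrist force I read was about 14 N, well under the limits.
- **Disagreements:** the wrist and top cameras differed by 2–4 mm in places: the 97 mm cradle's position, and where the sanding block and board sat in the gripper.
- **Stop block numbers:** one wrist-camera corner of the stop block read 99 mm from the cradle's centre. I took that as a wrong point pick, because it would put the block inside the cleat. The opposite end is partly hidden in that picture, so I relied on the top view instead.

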